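# Set out the shelf brackets for inspection under the lamp

### The job

Pick all the short shelf brackets out of the drawer of mixed ironmongery and lay them flat, side by side, in the shallow felt-lined tray; the two door handles lying in the tray go back into the drawer, where all the other hardware stays. Swing the lamp so that its head hangs over the middle of the tray, and leave the lamp switched on: its push-push button stays in when on and stands out when off, and it may be on already, so check. Leave the other things on the worktop as they are.

Things in the scene. Friction and masses are not known exactly. Their poses are not given: they have to be found in the camera images.
- bracket1: short shelf bracket, 2 to 4 present (absent: None from the start): white steel, tapered blade 120 mm long, 14 mm thick, lying on its side, 100 g. Origin mid length and mid thickness; z = thickness (either side may be up); +x to the tip, two 8 mm lugs at -x; straight edge at y +16 mm, other edge from y -18 (root) to +2 mm (tip). Grip the middle 40 mm: 24 mm wide, centred at y +4 mm
- bracket2: short shelf bracket, 2 to 4 present (absent: None from the start): white steel, tapered blade 120 mm long, 14 mm thick, lying on its side, 100 g. Origin mid length and mid thickness; z = thickness (either side may be up); +x to the tip, two 8 mm lugs at -x; straight edge at y +16 mm, other edge from y -18 (root) to +2 mm (tip). Grip the middle 40 mm: 24 mm wide, centred at y +4 mm
- bracket3: short shelf bracket, 2 to 4 present (absent: None from the start): white steel, tapered blade 120 mm long, 14 mm thick, lying on its side, 100 g. Origin mid length and mid thickness; z = thickness (either side may be up); +x to the tip, two 8 mm lugs at -x; straight edge at y +16 mm, other edge from y -18 (root) to +2 mm (tip). Grip the middle 40 mm: 24 mm wide, centred at y +4 mm
- bracket4: short shelf bracket, 2 to 4 present (absent: None from the start): white steel, tapered blade 120 mm long, 14 mm thick, lying on its side, 100 g. Origin mid length and mid thickness; z = thickness (either side may be up); +x to the tip, two 8 mm lugs at -x; straight edge at y +16 mm, other edge from y -18 (root) to +2 mm (tip). Grip the middle 40 mm: 24 mm wide, centred at y +4 mm
- handle_a: dark metal lever door handle, 220 g: plate 125 x 40 x 6 mm lying flat, over its mid line a lever bar 14 mm wide, z 23 to 37 mm, from x -52 to +42 mm (neck at x +36). Origin in the middle of the plate's underside, x along the lever, z up. Lies in the tray at the start
- handle_b: dark metal lever door handle, 220 g: plate 125 x 40 x 6 mm lying flat, over its mid line a lever bar 14 mm wide, z 23 to 37 mm, from x -52 to +42 mm (neck at x +36). Origin in the middle of the plate's underside, x along the lever, z up. Lies in the tray at the start
- bracket_long: long shelf bracket, same white steel and profile as the short ones but 190 mm long; lies along one end of the drawer. Origin and axes as for the short ones. Not wanted: it stays in the drawer
- hinge: open brass butt hinge 66 x 47 mm, leaves 4 mm and knuckle 9 mm thick, in the drawer; origin in the middle of its underside, x along the knuckle
- hinge_b: open brass butt hinge 66 x 47 mm, leaves 4 mm and knuckle 9 mm thick, in the drawer; origin in the middle of its underside, x along the knuckle
- knob: dark turned wooden drawer knob, 42 mm in diameter, 38 mm high, standing in the drawer; origin in the middle of its foot
- drawer: oak drawer lifted out of the cupboard and set on the worktop as a box for mixed ironmongery, fixed: outside 291 (x) x 356 (y) x 55 mm high, walls and floor 8 mm, its two round pulls on the -x side. Origin under its centre, on the worktop; z up
- tray: shallow oak tray lined with grey felt, fixed: outside 182 (x) x 268 (y) x 22 mm high, walls and floor 6 mm (inside 170 x 256 mm). Origin under its centre, on the worktop; z up
- lamp: foot of the desk lamp, fixed: white disc 170 mm across, 18 mm high, with an 18 mm post 261 mm high at its centre. Origin in the middle of the underside, z up. The head's circle passes over the middle of the tray to within about 22 mm
- lamp_arm (a joint): swivel of the lamp's level arm about the post, rad, -0.5 to 1.7: at 0 the arm points along the foot's -x, positive is anticlockwise from above. The arm is a 14 mm tube, axis 250 mm above the worktop, 320 mm from post to head. Stiff (0.5 N m: 2 to 3 N at 0.2 m out), stays where left; push the tube sideways or move it between the fingers
- lamp_head (a point): middle of the lamp head's underside (200 mm above the worktop): a white dome 110 mm across under the end of the arm, 320 mm from the post axis. Over the tray it leaves little room for a gripper beneath
- switch_top (a point): top of the lamp's push-push button, grey, 35 mm across, in a black case (66 x 108 mm, 32 mm high) by the lamp foot. Each full press and release changes it: OFF = out, top 50 mm above the worktop; ON = held in, top about 45 mm. A full press ends 11 to 12 mm below the out height (4 to 7 N), then lift right off. It may start on or off; no light is shown: only the button's height tells
- mug: blue mug, 80 mm across, 92 mm high; bystander; origin under its centre
- screwdriver: screwdriver 200 mm long lying on the worktop; bystander; origin under its middle
- tape: black tape measure 68 x 36 x 62 mm high; bystander; origin under its centre
Mind the look-alikes: they are no part of the job. Leave any brown look-alike of the handle_a alone.

How it is judged:
By the outcome, as a careful person would: the job done as asked, in the order asked, and still so for the second after the job is handed in, with the robot touching nothing.
Of bracket1, bracket2, bracket3, bracket4 only 2 to 4 are there at a start; the rules pass over those that are not, and their reading is None.
At some moment in a run one of handle_a, handle_b may be knocked a few centimetres aside while the robot is not near it.
Once in a run the grip may slacken for a moment while it holds something.
It also fails if it takes over 210 s, if anything falls off the work surface, if the arm or the gripper's body presses on something with over 40 N, if the wrist force passes 120 N, or if a joint passes its speed limit or range.

### The arm

A 7-joint arm with a two-finger parallel gripper is mounted at the origin on the work surface. World frame = base frame: x ahead of the robot, y to its left, z up, the work surface at z = 0. Lengths are in m, angles in rad, forces in N, time in s.
With the tool pointing down it reaches from about 0.425 to 0.875 m from the base axis. Payload 4.7 kg.
Tool frame: the origin (TCP) lies on the centre line of the jaws, within the pads' length; the fingertips stand 14 mm ahead of it and the grasp point (between the pads) lies 5 mm behind it; z points along the fingers, y is the direction in which the jaws open and shut (so a half turn about z gives the same grasp; the last joint's range is limited). The gripper opens to 87 mm and grips with 3 to 60 N. Pads are 19 mm wide; open, the fingers measure 117 mm over their backs; the gripper's body (75 mm by 190 mm) begins 51 mm behind the grasp point.
Start: joints at [1.258, 0.321, -0.07, 1.45, 0.023, 1.371, -0.057], TCP at [0.209, -0.616, 0.237] pointing down, gripper open.
Joint ranges: [-2.86, 2.86], [-0.3, 2.09], [-1.38, 1.24], [0.06, 2.45], [-1.56, 4.7], [0.09, 2.05], [-2.69, 2.69]. Speed limits (rad/s): [2.57, 2.57, 3.14, 3.14, 3.14, 3.14, 3.14].

### API

Orientations are given as a rotation vector (axis times angle).
In Python, from bench import ctrl gives the robot as it stands. The module is installed in compiled form; this text tells all that it offers.
- The arm moves only by the tool step_arm, never from a script. Its argument "plan" is a list of rows, each a list of 3 entries, a list of its own where there are three numbers: the turn, a rotation vector about the tool's x, y, z in rad, then the shift along the tool's x, y, z in m, then the closure in counts, from 0 (fully open) to 255 (shut). In form: [[[rx, ry, rz], [x, y, z], hand], ...]. A call has exactly 10 rows; each row is the pose to reach, as a shift and turn from the pose commanded when the call began, along the tool's axes at that moment; what a row does not reach only later rows make up. A row lasts 1/8 s, in which the tool goes at most 62.5 mm and 10.7 degrees, less where a joint would pass 70% of its speed; a pose out of reach is approached as far as the arm can. A call with a gripper value outside its range is refused whole. The fingers move at their own pace and stop on an object; "squeeze" is the grip in N (left out, the last holds). Time passes only in rows, so rows that repeat a pose let the fingers close, or fill a call up. It gives the time, the measured TCP pose, the force and the opening at its end, in the units of the state.
- ctrl.get_state(): the state, without advancing time (a new reading comes with each control period).
- ctrl.get_image(name): name is "side" or "top" or "wrist"; returns the picture (480x640x3 uint8, red, green, blue); there is no depth.
- ctrl.calibration(name): a dict with "fov_y" (degrees; the focal length in pixels is half the picture's height over the tangent of half this angle, whatever the lens; pixels are square), "cx", "cy" (the principal point, pixels), "k1" (the pictures are not rectified: a ray, as slopes to the right and down, at radius r is drawn at 1 + k1 r^2 times it, then the intrinsics apply), "rvec" (rotation vector, rad) and "tvec" (3), from world to camera coordinates, as OpenCV has them. Camera axes: x right, y down, z forward; pixel columns grow to the right and rows downward; lengths in m; the calibration is good to about 2 mm. A picture is of the moment at which its call begins: read the wrist's pose just before it. calibration takes no time and is no camera call; for the wrist camera it gives the pose at the moment of the call.
- ctrl.close_job(): hands the job in, once; it reports no verdict.
Trained networks look in the newest picture that a camera, given by its name, has taken for a name from the list of things; names that differ only in an ending like _2 or _b are one class to them, and where a whole thing is asked for, a point or a joint stands for the part that bears it (a point fixed in the world has none). Each returns a list of dicts, best first, with "score" (0 to 1); they miss things now and then, are a little off and sometimes report something else, mostly with a low value. They report only what shows in the picture. A call takes as long as a camera call. They do not tell look-alikes from the thing itself.
- ctrl.cut_out(camera, label): "pixels" (480x640 bool, what is visible of it) and "rect" ([left, top, width, height] in pixels, round what is visible of it).
The state is a dict: "time": time; "joint_positions": joint angles; "qd": joint speeds; "joint_torque": joint torques, N m; "position": TCP position; "tool_rot": TCP orientation; "ft_force": force on the tool from outside, world axes, zero at the start; "torque": the same for the moment, N m; "grip_width": opening from 0.0 (shut) to 1.0 (fully open).
Only numpy, scipy, OpenCV 4.12 (cv2) and the standard library are available. Lean on these libraries where they do the work, as an engineer would, in place of code of your own. Each camera call takes 0.05 s, during which the arm holds its last target.

## Working session

There is one attempt and no reset: what is moved stays moved. The work goes in short steps, Python scripts to look and compute and a tool call to move; the robot and the scene stay as the last step left them, time stands still between calls to the robot, and variables do not carry over. Pictures are saved under pics/ and viewed, and the job is handed in when it is done.

Besides the shell and the picture viewer there is one more tool, called after "Call:" as a command line: name --argument value ..., lists and objects as JSON in quotes. step_arm: Moves the arm, as the interface text tells. Its arguments: {"type":"object","properties":{"plan":{"type":"array"},"squeeze":{"type":"number"}},"required":["plan"]}

```bash
mkdir -p pics; ls
cat > h.py <<'E'
import numpy as np, cv2
from bench import ctrl
from scipy.spatial.transform import Rotation as R
def snap(n,f=None):
    im=ctrl.get_image(n)
    if f: cv2.imwrite('pics/'+f+'.png',im[:,:,::-1])
    return im
E
python3 - <<'E'
from h import *
s=ctrl.get_state()
for k,v in s.items(): print(k,np.round(v,3))
for n in('side','top','wrist'):
    snap(n,n+'0'); print(n,ctrl.calibration(n))
E
```

```text
pics
time 0.0
joint_positions [ 1.258  0.322 -0.07   1.452  0.023  1.371 -0.057]
qd [-0.001 -0.     0.001 -0.     0.001 -0.001  0.002]
joint_torque [-0.0000e+00 -4.9129e+01 -4.0400e-01 -3.1253e+01 -6.4000e-02  4.4000e-02
  0.0000e+00]
position [ 0.208 -0.615  0.235]
tool_rot [-3.098e+00 -5.110e-01  1.000e-03]
ft_force [-0.457  0.018  0.788]
torque [-0.059 -0.027 -0.034]
grip_width 1.002
side {'fov_y': 55.240632025648026, 'cx': 306.77333818255966, 'cy': 243.90466737601105, 'k1': -0.011258573350639843, 'rvec': array([ 2.13855813, -0.08489958,  0.0714194 ]), 'tvec': array([-0.56987221,  0.17631946,  1.05696088])}
top {'fov_y': 47.234839226371754, 'cx': 316.627580477069, 'cy': 245.1430445624044, 'k1': -0.021925706266327574, 'rvec': array([ 2.17610302, -2.05130269,  0.21282614]), 'tvec': array([0.01596368, 0.58267459, 1.43303726])}
wrist {'fov_y': 64.73289077537818, 'cx': 320.33712853092106, 'cy': 241.59416662156312, 'k1': 0.026023138604015388, 'rvec': array([-2.37262018,  1.70015895,  0.22707248]), 'tvec': array([-0.64916547, -0.03112518,  0.38880775])}
```

View pics/top0.png

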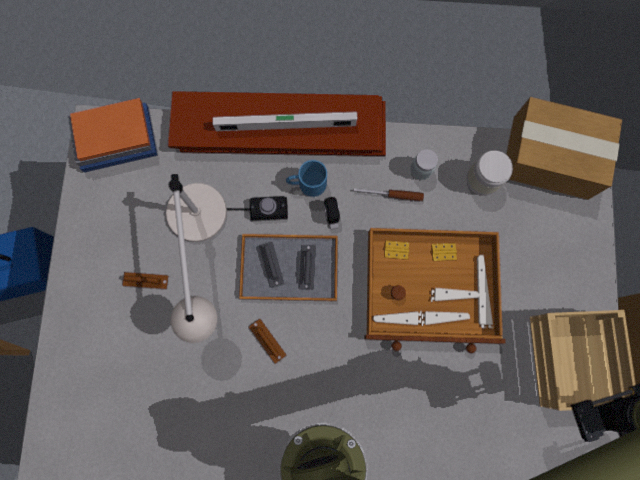

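View pics/side0.png

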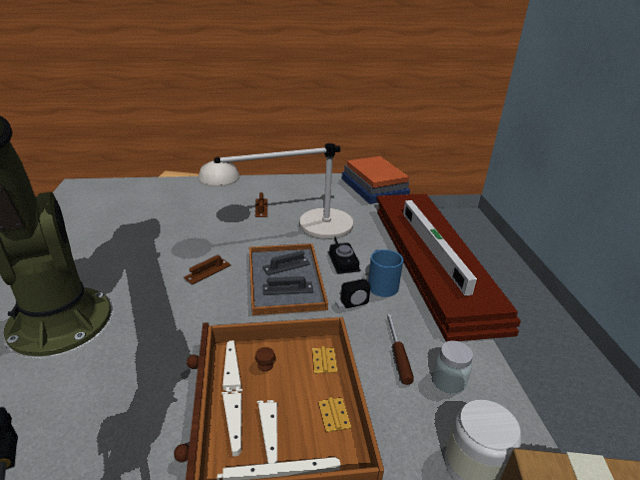

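View pics/wrist0.png

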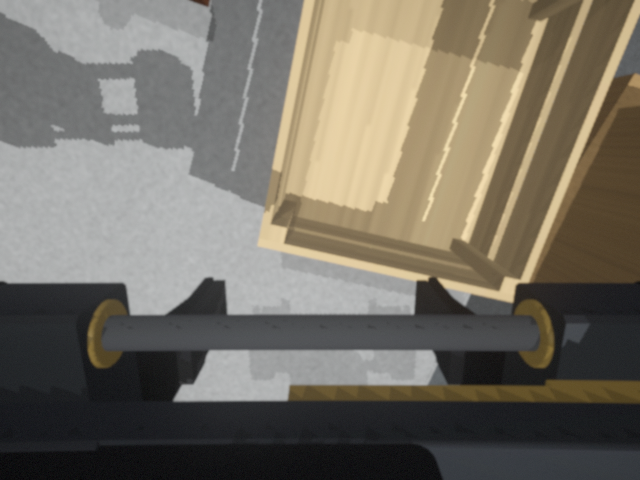

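```bash
cat >> h.py <<'E'
def cam(n,c=None):
    c=c or ctrl.calibration(n); f=240/np.tan(np.radians(c['fov_y'])/2)
    K=np.array([[f,0,c['cx']],[0,f,c['cy']],[0,0,1.]]); D=np.array([c['k1'],0,0,0,0.])
    return K,D,np.array(c['rvec']),np.array(c['tvec'])
def unproj(C,px,z):
    K,D,r,t=C; M=R.from_rotvec(r).as_matrix()
    u=cv2.undistortPoints(np.float64(px).reshape(-1,1,2),K,D).reshape(-1,2)
    d=np.c_[u,np.ones(len(u))]@M; o=-M.T@t
    return (o+d*((z-o[2])/d[:,2])[:,None])
def proj(C,P):
    K,D,r,t=C
    return cv2.projectPoints(np.float64(P).reshape(-1,1,3),r,t,K,D)[0].reshape(-1,2)
def rectpose(C,mask,z):
    ys,xs=np.nonzero(mask); P=unproj(C,np.c_[xs,ys],z)[:,:2].astype(np.float32)
    (c,wh,a)=cv2.minAreaRect(P)
    if wh[0]<wh[1]: wh=wh[::-1]; a+=90
    return np.round(c,4),np.round(wh,3),round((a+90)%180-90,1),P.mean(0).round(4)
E
python3 - <<'E'
from h import *
snap('top');C=cam('top')
for l,z in [('bracket1',.022),('bracket_long',.022),('handle_a',.02),('hinge',.012),('knob',.046),('drawer',.055),('tray',.022),('lamp',.018),('lamp_head',.2),('lamp_arm',.25),('switch_top',.04),('mug',.092),('screwdriver',.01),('tape',.062)]:
    for d in ctrl.cut_out('top',l):
        m=d['pixels']; print(l,round(d['score'],2),d['rect'],m.sum(),*rectpose(C,m,z))
E
```

```text
bracket1 0.96 [432.8, 288.2, 49.5, 15.8] 472 [ 0.4728 -0.335 ] [0.13  0.036] -86.7 [ 0.4719 -0.3266]
bracket1 0.95 [423.9, 311.2, 45.9, 13.4] 397 [ 0.4072 -0.3113] [0.124 0.032] -86.7 [ 0.4087 -0.3036]
bracket1 0.81 [374.8, 312.6, 45.9, 11.0] 458 [ 0.3994 -0.1767] [0.126 0.032] -86.7 [ 0.3982 -0.1835]
bracket_long 0.95 [476.0, 258.8, 18.3, 69.4] 702 [ 0.488  -0.4135] [0.194 0.036] 4.9 [ 0.4771 -0.4137]
bracket_long 0.69 [165.5, 173.3, 53.9, 169.4] 2466 [0.5292 0.4347] [0.477 0.124] 20.4 [0.4418 0.393 ]
handle_a 0.91 [258.7, 242.4, 25.1, 44.7] 662 [0.5273 0.1728] [0.125 0.043] 20.1 [0.5269 0.1733]
handle_a 0.71 [302.6, 247.0, 15.5, 43.0] 640 [0.526  0.0738] [0.124 0.04 ] 0.6 [0.5256 0.0737]
handle_a 0.63 [123.2, 274.1, 43.9, 14.6] 548 [0.4619 0.5171] [0.12  0.036] 88.9 [0.4614 0.5171]
handle_a 0.59 [250.3, 321.2, 34.7, 41.4] 625 [0.3172 0.1678] [0.121 0.038] 40.0 [0.3166 0.1676]
hinge 0.97 [431.5, 244.2, 25.2, 18.4] 368 [ 0.5921 -0.3075] [0.067 0.046] -86.6 [ 0.5931 -0.3086]
hinge 0.96 [385.4, 238.4, 25.7, 20.2] 379 [ 0.5899 -0.1732] [0.066 0.047] 87.6 [ 0.5897 -0.1726]
knob 0.48 [392
[... 545 characters left out ...]
6] 7.3 [0.4215 0.3405]
switch_top 0.67 [323.9, 198.6, 16.2, 31.5] 402 [0.6794 0.0137] [0.091 0.04 ] 12.1 [0.6816 0.0142]
switch_top 0.61 [260.6, 197.0, 12.1, 14.6] 142 [0.6878 0.1954] [0.035 0.034] 3.4 [0.6884 0.1955]
switch_top 0.26 [422.8, 310.8, 48.4, 12.7] 437 [ 0.4057 -0.307 ] [0.128 0.032] -86.7 [ 0.4065 -0.2977]
screwdriver 0.73 [356.2, 187.6, 68.8, 12.6] 306 [ 0.7542 -0.1506] [0.19  0.027] 87.5 [ 0.7524 -0.1942]
tape 0.8 [324.4, 196.6, 14.0, 31.5] 423 [0.6741 0.0162] [0.088 0.044] 3.2 [0.6766 0.0147]
tape 0.58 [260.3, 197.7, 13.8, 11.8] 126 [0.6832 0.1932] [0.033 0.031] -86.6 [0.6832 0.1932]
tape 0.4 [474.5, 256.9, 21.3, 72.0] 701 [ 0.4812 -0.4019] [0.191 0.035] 4.5 [ 0.473  -0.4018]
```

Run:
```python
import cv2
a=cv2.imread('pics/top0.png')
cv2.imwrite('pics/cr1.png',cv2.resize(a[220:350,355:510],None,fx=5,fy=5,interpolation=cv2.INTER_CUBIC)[:600])
cv2.imwrite('pics/cr2.png',cv2.resize(a[160:310,160:350],None,fx=4,fy=4,interpolation=cv2.INTER_CUBIC))
```

```text
(no output)
```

View pics/cr1.png

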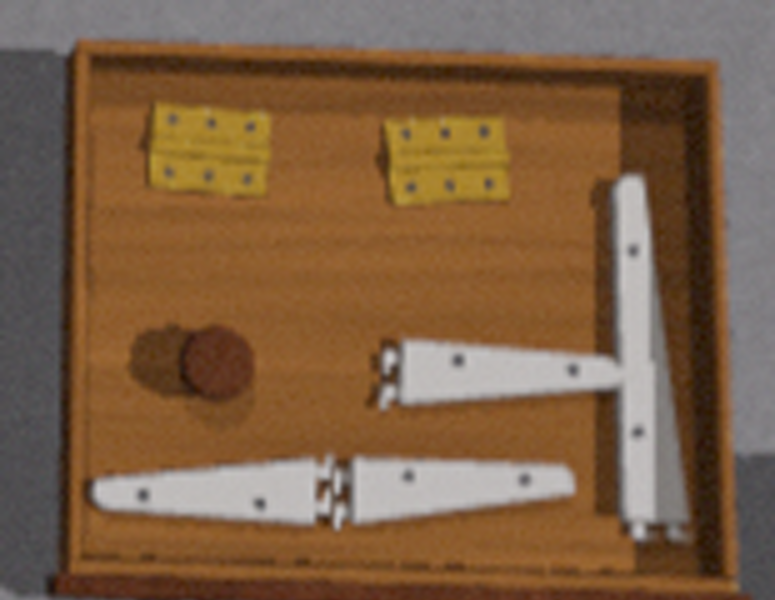

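View pics/cr2.png

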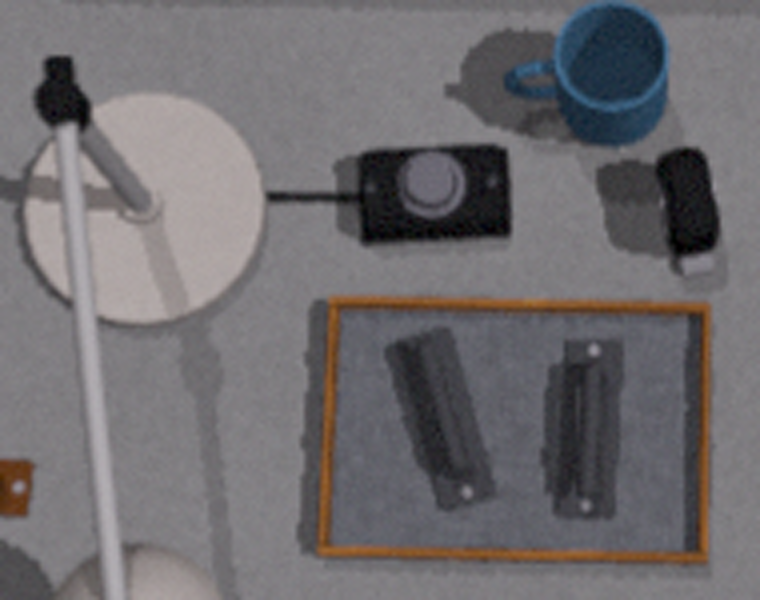

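```bash
cat >> h.py <<'E'
from scipy.optimize import minimize
def box(x0,x1,y0,y1,z0,z1): return np.array([[x,y,z] for x in(x0,x1) for y in(y0,y1) for z in(z0,z1)])
def brk(L=.12,s=1):
    b=[(-L/2,-.018),(-L/2,.016),(L/2,.016),(L/2,.002)]
    P=np.array([[x,y*s,z] for x,y in b for z in(-.007,.007)])
    l1=box(-L/2-.008,-L/2,s*.004,s*.012,-.007,.007); l2=box(-L/2-.008,-L/2,-s*.014,-s*.006,-.007,.007)
    return [P,l1,l2]
HANDLE=[box(-.0625,.0625,-.02,.02,0,.006),box(-.052,.042,-.007,.007,.023,.037),box(.029,.042,-.007,.007,0,.037)]
TRAY=[box(-.091,.091,-.134,.134,0,.022)]
DRAWER=[box(-.1455,.1455,-.178,.178,0,.055)]
SS=4
def rend(C,parts,x,y,a,z,sh):
    m=np.zeros(sh,np.uint8); c,s=np.cos(a),np.sin(a)
    for P in parts:
        W=np.c_[x+c*P[:,0]-s*P[:,1],y+s*P[:,0]+c*P[:,1],P[:,2]+z]
        q=proj(C,W); h=cv2.convexHull(((q+.5)*SS*16-8).astype(np.int32))
        cv2.fillConvexPoly(m,h,1,shift=4)
    return m
def fit(C,mask,parts,z,p0):
    M=cv2.resize(mask.astype(np.uint8),None,fx=SS,fy=SS,interpolation=cv2.INTER_NEAREST)
    def f(p):
        m=rend(C,parts,p[0],p[1],p[2]*10,z,M.shape); i=(m&M).sum(); return -i/((m|M).sum())
    best=None
    p0=np.array([p0[0],p0[1],p0[2]/10])
    r=minimize(f,p0,method='Nelder-Mead',options=dict(initial_simplex=p0+np.array([[0,0,0],[.008,0,0],[0,.008,0],[0,0,.01]]),xatol=2e-4,fatol=1e-4))
    return np.array([r.x[0],r.x[1],r.x[2]*10]),-r.fun
def fitall(C,mask,z,kind,zr):
    c,wh,a,_=rectpose(C,mask,zr); out=[]
    for k in(0,np.pi):
        if kind=='b':
            for s in(1,-1):
                for da in (-.08,.08):
                    out.append((*fit(C,mask,brk(.12,s),z,(*c,np.radians(a)+k+da)),s))
        else: out.append((*fit(C,mask,HANDLE,z,(*c,np.radians(a)+k)),0))
    out.sort(key=lambda o:-o[1]); return out
E
cat > m.py <<'E'
from h import *
import sys
def report(cn='top'):
    C=cam(cn)
    for d in ctrl.cut_out(cn,'bracket1'):
        if d['score']<.4: continue
        for o in fitall(C,d['pixels'],.015,'b',.022)[:3]: print('br',round(d['score'],2),o[0].round(4),round(np.degrees(o[0][2]),1),'flip',o[2],'iou',round(o[1],3))
    for d in ctrl.cut_out(cn,'handle_a'):
        if d['score']<.3: continue
        for o in fitall(C,d['pixels'],.006,'h',.02): print('ha',round(d['score'],2),o[0].round(4),round(np.degrees(o[0][2]),1),'iou',round(o[1],3))
    for l,p,z0,q in (('tray',TRAY,0,(.52,.125,.05)),('drawer',DRAWER,0,(.479,-.27,.05))):
        for d in ctrl.cut_out(cn,l)[:1]: print(l,fit(C,d['pixels'],p,z0,q))
if __name__=='__main__':
    snap('top'); report()
    C=cam('top'); M=R.from_rotvec(C[2]).as_matrix(); print('cam',-M.T@C[3])
    Cw=cam('wrist'); M=R.from_rotvec(Cw[2]).as_matrix(); s=ctrl.get_state()
    T=R.from_rotvec(s['tool_rot']); print('wristcam in tool',T.inv().apply(-M.T@Cw[3]-s['position']),'axes\n',(T.inv().as_matrix()@M.T).round(3)); print('toolR\n',T.as_matrix().round(3))
E
python3 m.py
```

```text
br 0.69 [ 0.4248 -0.1742 -1.6599] -95.1 flip 1 iou -0.0
br 0.69 [ 0.4301 -0.1689 -1.4332] -82.1 flip 1 iou -0.0
br 0.69 [ 0.3688 -0.0862 -3.3932] -194.4 flip -1 iou -0.0
br 0.63 [ 0.4997 -0.3325 -1.7932] -102.7 flip 1 iou -0.0
br 0.63 [ 0.5074 -0.339  -1.6702] -95.7 flip 1 iou -0.0
br 0.63 [ 0.5023 -0.2551 -3.1265] -179.1 flip -1 iou -0.0
ha 0.91 [0.4821 0.1356 0.2579] 14.8 iou -0.0
ha 0.91 [0.4821 0.1356 3.3995] 194.8 iou -0.0
ha 0.9 [0.3659 0.1411 0.7505] 43.0 iou -0.0
ha 0.9 [0.3659 0.1411 3.8921] 223.0 iou -0.0
ha 0.82 [ 0.5397  0.2589 -0.3812] -21.8 iou -0.0
ha 0.82 [0.5397 0.2589 2.7604] 158.2 iou -0.0
ha 0.65 [0.5234 0.4758 1.8183] 104.2 iou -0.0
ha 0.65 [0.5234 0.4758 4.9599] 284.2 iou -0.0
ha 0.42 [0.6419 0.0425 0.5093] 29.2 iou -0.0
ha 0.42 [0.6419 0.0425 3.6509] 209.2 iou -0.0
tray (array([0.25333333, 0.24233333, 2.41666667]), np.float64(-0.0))
drawer (array([ 0.02033333, -0.00333333,  0.98333333]), np.float64(-0.0))
cam [0.28177376 0.03962772 1.52065562]
wristcam in tool [ 0.07172749 -0.00027167 -0.14708051] axes
 [[ 0.    -0.965 -0.261]
 [ 1.     0.     0.001]
 [-0.    -0.261  0.965]]
toolR
 [[ 0.947  0.321 -0.   ]
 [ 0.321 -0.947 -0.   ]
 [-0.     0.    -1.   ]]h.py:46: RuntimeWarning: overflow encountered in scalar negative
  m=rend(C,parts,p[0],p[1],p[2]*10,z,M.shape); i=(m&M).sum(); return -i/((m|M).sum())
```

```bash
sed -i 's/i=(m&M).sum(); return -i\/((m|M).sum())/i=int((m\&M).sum()); return -i\/int((m|M).sum())/' h.py; python3 m.py
```

```text
br 0.87 [ 0.4698 -0.3409 -1.6104] -92.3 flip 1 iou 0.884
br 0.87 [ 0.4697 -0.3396 -1.6111] -92.3 flip 1 iou 0.883
br 0.87 [ 0.4778 -0.3412 -1.4402] -82.5 flip -1 iou 0.881
br 0.74 [ 0.4065 -0.3197 -1.5132] -86.7 flip 1 iou 0.845
br 0.74 [ 0.4144 -0.3162 -1.3475] -77.2 flip -1 iou 0.841
br 0.74 [ 0.4143 -0.318  -1.3627] -78.1 flip -1 iou 0.838
br 0.69 [ 0.4025 -0.1747  1.5682] 89.8 flip 1 iou 0.874
br 0.69 [ 0.4024 -0.1747  1.5704] 90.0 flip 1 iou 0.874
br 0.69 [ 0.3944 -0.1758  1.7325] 99.3 flip -1 iou 0.869
ha 0.94 [0.4622 0.5208 1.5608] 89.4 iou 0.903
ha 0.94 [0.4626 0.5203 4.7078] 269.7 iou 0.9
ha 0.9 [0.5278 0.0744 0.0034] 0.2 iou 0.917
ha 0.9 [0.5278 0.0744 3.145 ] 180.2 iou 0.917
ha 0.89 [0.5276 0.1744 0.3372] 19.3 iou 0.926
ha 0.89 [0.5276 0.1744 3.4788] 199.3 iou 0.926
ha 0.74 [0.318  0.1702 0.7025] 40.3 iou 0.937
ha 0.74 [0.318  0.1702 3.8441] 220.3 iou 0.937
tray (array([0.52342681, 0.12511753, 0.03687051]), np.float64(0.7823071094099131))
drawer (array([ 0.49051593, -0.27419115,  0.02877618]), np.float64(0.7689300721203715))
cam [0.28177376 0.03962772 1.52065562]
wristcam in tool [ 0.07169893 -0.0002829  -0.14710323] axes
 [[ 0.    -0.965 -0.261]
 [ 1.     0.     0.001]
 [-0.    -0.261  0.965]]
toolR
 [[ 0.947  0.321 -0.   ]
 [ 0.321 -0.947 -0.   ]
 [-0.     0.    -1.   ]]
```

```bash
cat > g.py <<'E'
from h import *
import sys
def go(x,y,z,phi,s=None):
    s=s or ctrl.get_state(); T=R.from_rotvec(s['tool_rot']); p=np.array(s['position'])
    ph=np.radians(phi); G=R.from_matrix(np.array([[np.cos(ph),np.sin(ph),0],[np.sin(ph),-np.cos(ph),0],[0,0,-1]]))
    d=T.inv().apply(np.array([x,y,z])-p); rv=(T.inv()*G).as_rotvec()
    return d,rv
if __name__=='__main__':
    s=ctrl.get_state()
    m=T=R.from_rotvec(s['tool_rot']).as_matrix()
    print('t',round(s['time'],2),'p',np.round(s['position'],4),'phi',round(np.degrees(np.arctan2(m[1,0],m[0,0])),1),'f',np.round(s['ft_force'],1),'w',round(s['grip_width']*87,1))
    v=[float(a) for a in sys.argv[1:]]
    for i in range(0,len(v),4):
        d,rv=go(*v[i:i+4]); print(v[i:i+4],'shift',d.round(4),'turn',rv.round(3))
E
python3 g.py 0.47 -0.25 0.25 0  0.527 0.074 0.15 0
python3 - <<'E'
from h import *
C=cam('top')
print(unproj(C,[(370.4,228),(498.6,232.4),(502,338),(367,335)],.055).round(3))
print(unproj(C,[(176,184)],.261).round(3),unproj(C,[(189,318)],.257).round(3),unproj(C,[(196,212)],.018).round(3))
print(unproj(C,[(268,206)],.048).round(3))
E
```

```text
t 1.4 p [ 0.2087 -0.6156  0.2366] phi 18.7 f [ 0.  -0.3 -0.6] w 87.1
[0.47, -0.25, 0.25, 0.0] shift [ 0.3649 -0.2624 -0.0135] turn [0.    0.    0.327]
[0.527, 0.074, 0.15, 0.0] shift [ 0.5229 -0.5509  0.0865] turn [0.    0.    0.327]
[[ 0.638 -0.094  0.055]
 [ 0.647 -0.447  0.055]
 [ 0.36  -0.454  0.055]
 [ 0.348 -0.097  0.055]]
[[0.669 0.394 0.261]] [[0.353 0.331 0.257]] [[0.664 0.397 0.018]]
[[0.686 0.192 0.048]]
```

Call:
step_arm --plan '[[[0,0,0.03],[0.036,-0.026,0],108],[[0,0,0.07],[0.08,-0.056,-0.013],108],[[0,0,0.11],[0.13,-0.09,-0.013],108],[[0,0,0.15],[0.18,-0.13,-0.013],108],[[0,0,0.2],[0.23,-0.165,-0.013],108],[[0,0,0.24],[0.28,-0.2,-0.013],108],[[0,0,0.28],[0.32,-0.232,-0.013],108],[[0,0,0.327],[0.365,-0.262,-0.013],108],[[0,0,0.327],[0.388,-0.305,0.0],108],[[0,0,0.327],[0.41,-0.35,0.01],108]]' --squeeze 25

```text
time: 2.65
position: [0.485, -0.1508, 0.2263]
tool_rot: [3.141, 0.0, 0.001]
ft_force: [-0.7, -0.6, -0.6]
grip_width: 0.575
```

```bash
python3 g.py 0.527 0.074 0.2 0
```

```text
t 2.65 p [ 0.485  -0.1508  0.2263] phi 0.0 f [-0.7 -0.6 -0.6] w 50.0
[0.527, 0.074, 0.2, 0.0] shift [ 0.042  -0.2249  0.0263] turn [ 0. -0.  0.]
```

Call:
step_arm --plan '[[[0,0,0],[0.008,-0.04,0.005],108],[[0,0,0],[0.018,-0.09,0.01],108],[[0,0,0],[0.026,-0.14,0.016],108],[[0,0,0],[0.036,-0.19,0.02],108],[[0,0,0],[0.042,-0.215,0.026],108],[[0,0,0],[0.042,-0.225,0.026],108],[[0,0,0],[0.042,-0.225,0.026],108],[[0,0,0],[0.042,-0.225,0.026],108],[[0,0,0],[0.042,-0.225,0.026],108],[[0,0,0],[0.042,-0.225,0.026],108]]'

```text
time: 3.9
position: [0.5267, 0.0716, 0.2006]
tool_rot: [3.141, -0.003, 0.0]
ft_force: [0.4, 0.0, 0.2]
grip_width: 0.577
```

```bash
cat > w.py <<'E'
from h import *
import sys
from h import fitall
# wrist look: w.py name label zbase kind
C=cam('wrist'); snap('wrist',sys.argv[1])
lab,z,kind=sys.argv[2],float(sys.argv[3]),sys.argv[4]
for d in ctrl.cut_out('wrist',lab):
    if d['score']<.3: continue
    r=np.round(d['rect']).astype(int); print(lab,round(d['score'],2),r)
    for o in fitall(C,d['pixels'],z,kind,z+.007)[:3]: print('  ',o[0].round(4),round(np.degrees(o[0][2]),1),'flip',o[2],'iou',round(o[1],3))
E
python3 g.py; python3 w.py w1 handle_a 0.006 h
```

```text
t 3.9 p [0.5267 0.0716 0.2006] phi -0.1 f [0.4 0.  0.2] w 50.2
handle_a 0.8 [156 142  98 140]
   [0.5331 0.1744 0.345 ] 19.8 flip 0 iou 0.938
   [0.5331 0.1744 3.4866] 199.8 flip 0 iou 0.938
handle_a 0.6 [294 145  44 136]
   [0.5321 0.0738 3.1522] 180.6 flip 0 iou 0.978
   [0.5321 0.0737 0.0125] 0.7 flip 0 iou 0.974
```

View pics/w1.png

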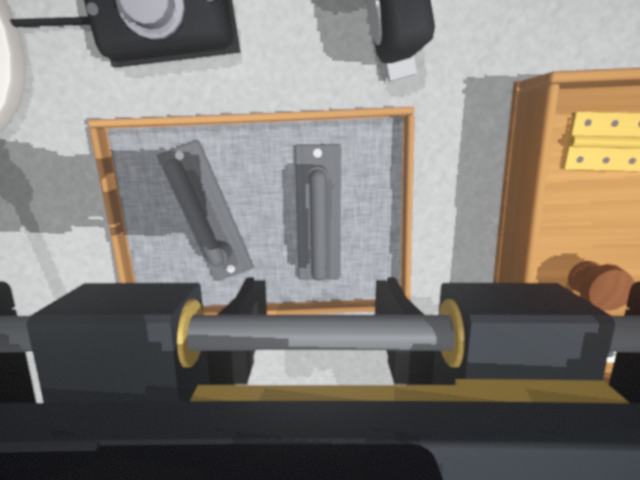

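```bash
python3 g.py 0.529 0.074 0.031 0.5
```

```text
t 4.0 p [0.5267 0.0721 0.2006] phi -0.0 f [-0.2 -0.4  0.4] w 50.1
[0.529, 0.074, 0.031, 0.5] shift [ 0.0023 -0.002   0.1696] turn [ 0.   -0.   -0.01]
```

Call:
step_arm --plan '[[[0,0,-0.01],[0.002,-0.002,0.03],108],[[0,0,-0.01],[0.002,-0.002,0.075],108],[[0,0,-0.01],[0.002,-0.002,0.12],108],[[0,0,-0.01],[0.002,-0.002,0.155],108],[[0,0,-0.01],[0.002,-0.002,0.169],108],[[0,0,-0.01],[0.002,-0.002,0.169],108],[[0,0,-0.01],[0.002,-0.002,0.169],255],[[0,0,-0.01],[0.002,-0.002,0.169],255],[[0,0,-0.01],[0.002,-0.002,0.169],255],[[0,0,-0.01],[0.002,-0.002,0.169],255]]' --squeeze 35

```text
time: 5.25
position: [0.5289, 0.0744, 0.0319]
tool_rot: [3.141, 0.015, 0.001]
ft_force: [0.0, 0.2, -0.1]
grip_width: 0.207
```

```bash
python3 g.py 0.529 -0.05 0.15 45 0.53 -0.178 0.15 90
```

```text
t 5.25 p [0.5289 0.0744 0.0319] phi 0.6 f [ 0.   0.2 -0.1] w 18.0
[0.529, -0.05, 0.15, 45.0] shift [-0.001   0.1244 -0.118 ] turn [ 0.    -0.001 -0.776]
[0.53, -0.178, 0.15, 90.0] shift [-0.0012  0.2524 -0.118 ] turn [ 1.000e-03 -0.000e+00 -1.561e+00]
```

Call:
step_arm --plan '[[[0,0,0],[0,0,0],255],[[0,0,0],[0,0,0],255],[[0,0,0],[0,0,-0.01],255],[[0,0,0],[0,0,-0.035],255],[[0,0,0],[0,0,-0.07],255],[[0,0,-0.05],[0,0,-0.105],255],[[0,0,-0.2],[0,0.02,-0.12],255],[[0,0,-0.36],[0,0.05,-0.12],255],[[0,0,-0.52],[0,0.085,-0.12],255],[[0,0,-0.68],[0,0.12,-0.12],255]]'

```text
time: 6.5
position: [0.5294, -0.0463, 0.1517]
tool_rot: [-2.953, -1.071, 0.0]
ft_force: [0.6, -0.9, -3.0]
grip_width: 0.154
```

```bash
python3 g.py 0.53 -0.178 0.12 90
python3 - <<'E'
from h import *
snap('wrist','w2')
E
```

```text
t 6.5 p [ 0.5294 -0.0463  0.1517] phi 39.9 f [ 0.6 -0.9 -3. ] w 13.4
[0.53, -0.178, 0.12, 90.0] shift [-0.084   0.1015  0.0317] turn [-0.     0.    -0.875]
```

View pics/w2.png

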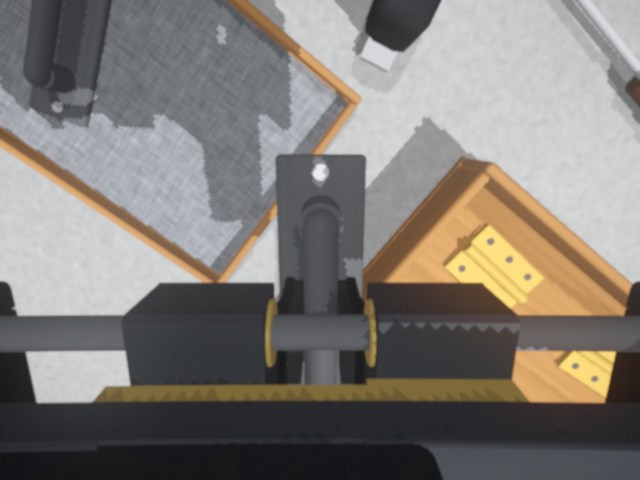

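Call:
step_arm --plan '[[[0,0,-0.16],[-0.012,0.015,0],255],[[0,0,-0.33],[-0.03,0.037,0],255],[[0,0,-0.5],[-0.05,0.06,0],255],[[0,0,-0.67],[-0.068,0.082,0],255],[[0,0,-0.84],[-0.08,0.097,0.005],255],[[0,0,-0.9],[-0.084,0.102,0.03],255],[[0,0,-0.9],[-0.084,0.102,0.065],255],[[0,0,-0.9],[-0.084,0.102,0.095],255],[[0,0,-0.9],[-0.084,0.102,0.11],255],[[0,0,-0.9],[-0.084,0.102,0.114],255]]'

```text
time: 7.8
position: [0.5296, -0.1773, 0.037]
tool_rot: [-2.199, -2.242, 0.0]
ft_force: [0.7, 0.3, -2.1]
grip_width: 0.157
```

```bash
python3 g.py 0.53 -0.178 0.0345 91.5
python3 - <<'E'
from h import *
snap('wrist','w3')
E
```

```text
t 7.8 p [ 0.5296 -0.1773  0.037 ] phi 91.1 f [ 0.7  0.3 -2.1] w 13.6
[0.53, -0.178, 0.0345, 91.5] shift [-0.0007  0.0004  0.0025] turn [-0.001 -0.001 -0.007]
```

View pics/w3.png

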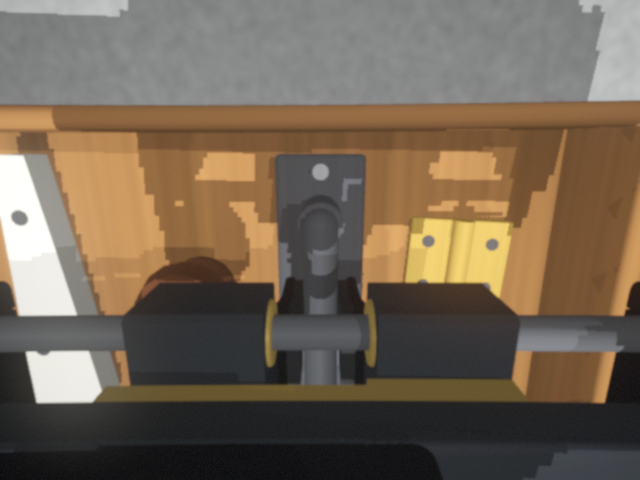

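Call:
step_arm --plan '[[[0,0,0],[0,0,0.0015],255],[[0,0,0],[0,0,0.0025],255],[[0,0,0],[0,0,0.0025],150],[[0,0,0],[0,0,0.0025],150],[[0,0,0],[0,0,0.0025],150],[[0,0,0],[0,0,-0.02],150],[[0,0,0],[0,0,-0.065],150],[[0,0,0],[0,0,-0.115],108],[[0,0,0.16],[0,-0.03,-0.14],108],[[0,0,0.33],[0,-0.06,-0.14],108]]'

```text
time: 9.1
position: [0.4711, -0.179, 0.1802]
tool_rot: [2.539, 1.842, 0.004]
ft_force: [-0.1, -0.6, -0.6]
grip_width: 0.567
```

```bash
python3 g.py 0.5 0.1744 0.19 19.5
python3 - <<'E'
from h import *
snap('wrist','w4')
E
python3 m.py | grep ha
```

```text
t 9.1 p [ 0.4711 -0.179   0.1802] phi 71.9 f [-0.1 -0.6 -0.6] w 49.4
[0.5, 0.1744, 0.19, 19.5] shift [ 0.3449 -0.0821 -0.0105] turn [ 0.005 -0.002  0.915]
ha 0.91 [0.3169 0.1692 0.7291] 41.8 iou 0.857
ha 0.91 [0.3169 0.1692 3.8707] 221.8 iou 0.857
ha 0.76 [0.4625 0.5211 1.5546] 89.1 iou 0.93
ha 0.76 [0.4623 0.5206 4.6919] 268.8 iou 0.928
ha 0.58 [0.5296 0.1751 0.3442] 19.7 iou 0.933
ha 0.58 [0.5296 0.1751 3.4858] 199.7 iou 0.933
ha 0.56 [ 0.5261 -0.1436 -1.5424] -88.4 iou 0.547
ha 0.56 [ 0.5261 -0.1436  1.5992] 91.6 iou 0.547
```

View pics/w4.png

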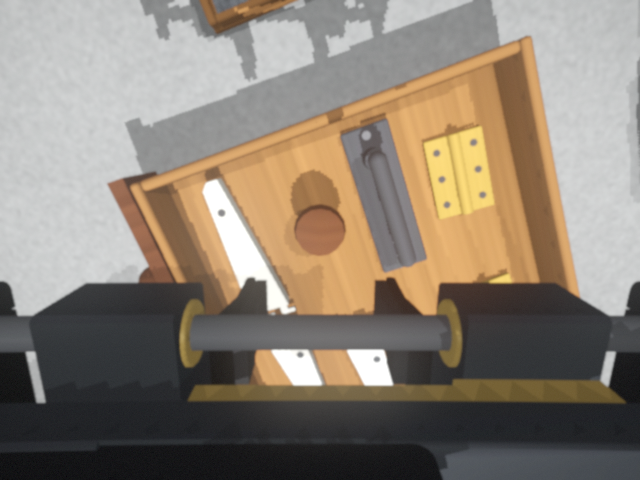

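Call:
step_arm --plan '[[[0,0,0.1],[0.03,-0.006,0],108],[[0,0,0.22],[0.08,-0.018,0],108],[[0,0,0.36],[0.135,-0.03,0],108],[[0,0,0.52],[0.19,-0.044,0],108],[[0,0,0.68],[0.25,-0.058,0],108],[[0,0,0.82],[0.3,-0.07,0],108],[[0,0,0.9],[0.335,-0.08,-0.005],108],[[0,0,0.915],[0.345,-0.082,-0.01],108],[[0,0,0.915],[0.345,-0.082,-0.01],108],[[0,0,0.915],[0.345,-0.082,-0.01],108]]'

```text
time: 10.65
position: [0.4978, 0.1729, 0.1871]
tool_rot: [3.095, 0.536, -0.001]
ft_force: [0.6, -0.4, -0.6]
grip_width: 0.58
```

```bash
python3 w.py w5 handle_a 0.006 h;python3 g.py 0.531 0.175 0.031 19.6
```

```text
handle_a 0.77 [307 109  50 145]
   [0.5327 0.1746 0.3434] 19.7 flip 0 iou 0.969
   [0.5327 0.1746 3.485 ] 199.7 flip 0 iou 0.969
t 10.75 p [0.4977 0.1728 0.1871] phi 19.6 f [-0.1 -0.2  0.2] w 50.3
[0.531, 0.175, 0.031, 19.6] shift [0.0322 0.009  0.1561] turn [0.001 0.001 0.   ]
```

View pics/w5.png

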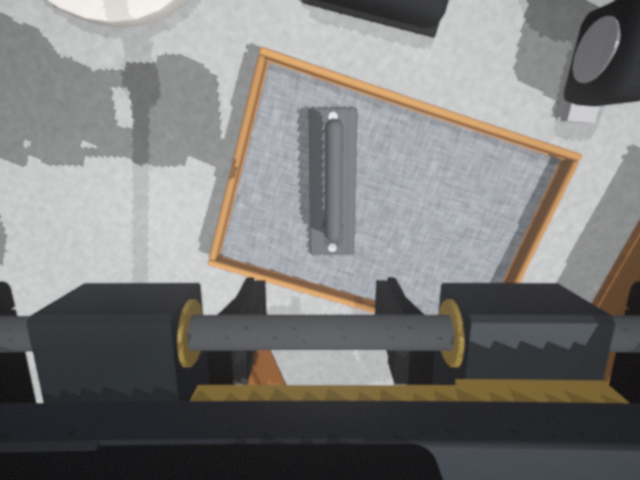

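Call:
step_arm --plan '[[[0,0,0],[0.012,0.003,0.03],108],[[0,0,0],[0.025,0.007,0.07],108],[[0,0,0],[0.033,0.009,0.115],108],[[0,0,0],[0.033,0.009,0.145],108],[[0,0,0],[0.033,0.009,0.156],108],[[0,0,0],[0.033,0.009,0.156],160],[[0,0,0],[0.033,0.009,0.156],255],[[0,0,0],[0.033,0.009,0.156],255],[[0,0,0],[0.033,0.009,0.156],255],[[0,0,0],[0.033,0.009,0.156],255]]'

```text
time: 12.0
position: [0.5324, 0.1767, 0.0323]
tool_rot: [3.094, 0.538, 0.002]
ft_force: [0.3, -1.8, 4.5]
grip_width: 0.157
```

```bash
python3 g.py 0.531 0.02 0.15 60
```

```text
t 12.0 p [0.5324 0.1767 0.0323] phi 19.7 f [ 0.3 -1.8  4.5] w 13.7
[0.531, 0.02, 0.15, 60.0] shift [-0.0541  0.1472 -0.1175] turn [ 0.002 -0.    -0.703]
```

Call:
step_arm --plan '[[[0,0,0],[0,0,-0.003],255],[[0,0,0],[0,0,-0.02],255],[[0,0,0],[0,0,-0.05],255],[[0,0,0],[0,0,-0.085],255],[[0,0,-0.05],[-0.004,0.01,-0.11],255],[[0,0,-0.16],[-0.013,0.035,-0.118],255],[[0,0,-0.3],[-0.025,0.065,-0.118],255],[[0,0,-0.44],[-0.037,0.1,-0.118],255],[[0,0,-0.58],[-0.047,0.13,-0.118],255],[[0,0,-0.7],[-0.054,0.147,-0.118],255]]'

```text
time: 13.25
position: [0.5303, 0.0191, 0.1502]
tool_rot: [2.72, 1.57, -0.0]
ft_force: [-0.6, 0.1, -1.8]
grip_width: 0.157
```

```bash
python3 g.py 0.53 -0.315 0.15 91.5
```

```text
t 13.25 p [0.5303 0.0191 0.1502] phi 60.0 f [-0.6  0.1 -1.8] w 13.6
[0.53, -0.315, 0.15, 91.5] shift [-0.2895  0.1668  0.0004] turn [ 0.     0.001 -0.55 ]
```

Call:
step_arm --plan '[[[0,0,-0.04],[-0.018,0.01,0],255],[[0,0,-0.1],[-0.052,0.03,0],255],[[0,0,-0.17],[-0.095,0.055,0],255],[[0,0,-0.25],[-0.14,0.08,0],255],[[0,0,-0.34],[-0.185,0.106,0],255],[[0,0,-0.42],[-0.225,0.13,0],255],[[0,0,-0.49],[-0.262,0.151,0],255],[[0,0,-0.54],[-0.282,0.163,0],255],[[0,0,-0.55],[-0.29,0.167,0],255],[[0,0,-0.55],[-0.29,0.167,0],255]]'

```text
time: 14.5
position: [0.5293, -0.3132, 0.1498]
tool_rot: [-2.195, -2.247, -0.001]
ft_force: [-0.7, 0.3, -1.2]
grip_width: 0.159
```

```bash
python3 g.py 0.53 -0.315 0.0355 91.5
python3 - <<'E'
from h import *
snap('wrist','w6')
E
```

```text
t 14.5 p [ 0.5293 -0.3132  0.1498] phi 91.3 f [-0.7  0.3 -1.2] w 13.8
[0.53, -0.315, 0.0355, 91.5] shift [-0.0019  0.0006  0.1143] turn [ 0.    -0.001 -0.003]
```

View pics/w6.png

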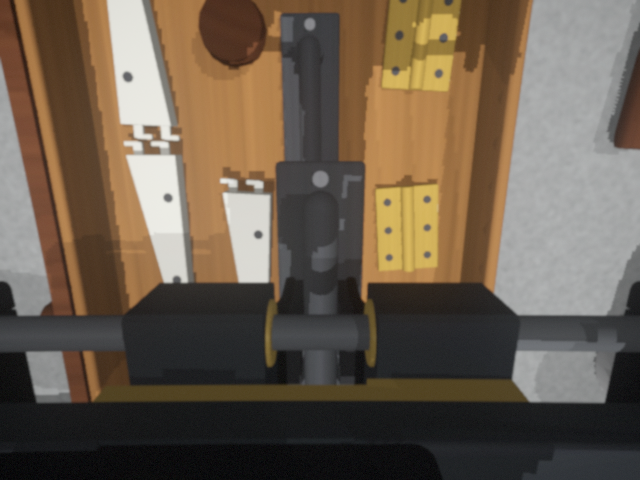

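Run:
```python
from h import *
C=cam('wrist')
print(unproj(C,[(277,162),(363,162)],.124),unproj(C,[(283,160),(338,160),(282,16)],.014),unproj(C,[(222,190),(272,195)],.022))
```

```text
[[ 0.50882208 -0.25089351  0.124     ]
 [ 0.54727251 -0.24993164  0.124     ]] [[ 0.50132533 -0.2560698   0.014     ]
 [ 0.54149431 -0.25505342  0.014     ]
 [ 0.50091856 -0.16326023  0.014     ]] [[ 0.45795219 -0.27803438  0.022     ]
 [ 0.49403491 -0.28072144  0.022     ]]
```

Run:
```python
from h import *
a=snap('top')[:,:,::-1]
cv2.imwrite('pics/cr3.png',cv2.resize(a[220:350,355:510],None,fx=5,fy=5,interpolation=cv2.INTER_CUBIC)[:600])
```

```text
(no output)
```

View pics/cr3.png

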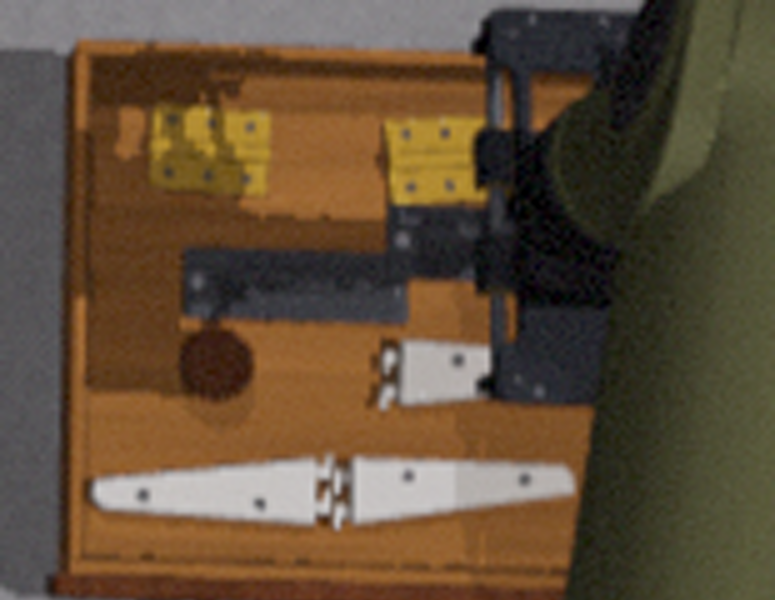

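```bash
python3 - <<'E'
from h import *
C=cam('top')
q=np.array([(183,250),(183,320),(407,250),(407,320),(600,350),(612,200)])/5+np.array([355,220])
print(unproj(C,q,.014).round(4))
E
python3 g.py 0.529 -0.35 0.15 91.5 0.529 -0.35 0.06 91.5
```

```text
[[ 0.5319 -0.1615  0.014 ]
 [ 0.4928 -0.1627  0.014 ]
 [ 0.5393 -0.2861  0.014 ]
 [ 0.5    -0.2867  0.014 ]
 [ 0.4896 -0.3939  0.014 ]
 [ 0.5743 -0.4005  0.014 ]]
t 14.6 p [ 0.5297 -0.3119  0.1499] phi 91.5 f [ 0.6  1.  -1.8] w 13.4
[0.529, -0.35, 0.15, 91.5] shift [-0.0381 -0.0017 -0.0002] turn [ 0.    -0.001 -0.   ]
[0.529, -0.35, 0.06, 91.5] shift [-0.0382 -0.0017  0.0898] turn [ 0.    -0.001 -0.   ]
```

Call:
step_arm --plan '[[[0,0,0],[-0.012,0.002,0],255],[[0,0,0],[-0.03,0.004,0.01],255],[[0,0,0],[-0.038,0.006,0.035],255],[[0,0,0],[-0.038,0.006,0.065],255],[[0,0,0],[-0.038,0.006,0.085],255],[[0,0,0],[-0.038,0.006,0.089],255],[[0,0,0],[-0.034,0.006,0.089],255],[[0,0,0],[-0.028,0.006,0.089],255],[[0,0,0],[-0.021,0.006,0.089],255],[[0,0,0],[-0.014,0.006,0.089],255]]'

```text
time: 15.85
position: [0.536, -0.3284, 0.0617]
tool_rot: [2.193, 2.246, -0.001]
ft_force: [0.8, -2.5, -0.6]
grip_width: 0.156
```

Call:
step_arm --plan '[[[0,0,0],[0.006,0,0],255],[[0,0,0],[0.012,0,0],255],[[0,0,0],[0.018,0,0],255],[[0,0,0],[0.024,0,0],255],[[0,0,0],[0.03,0,0],255],[[0,0,0],[0.034,0,0],255],[[0,0,0],[0.034,0,0],255],[[0,0,0],[0.02,0,-0.005],255],[[0,0,0],[0.008,0,-0.02],255],[[0,0,0],[0.006,0,-0.03],255]]'

```text
time: 17.1
position: [0.5355, -0.3239, 0.0919]
tool_rot: [2.197, 2.244, 0.0]
ft_force: [0.2, 0.2, -2.1]
grip_width: 0.152
```

```bash
python3 g.py 0.53 -0.317 0.0355 91.5
python3 - <<'E'
from h import *
a=snap('top')[:,:,::-1]
cv2.imwrite('pics/cr4.png',cv2.resize(a[220:350,355:510],None,fx=5,fy=5,interpolation=cv2.INTER_CUBIC)[:600])
snap('wrist','w7')
E
```

```text
t 17.1 p [ 0.5355 -0.3239  0.0919] phi 91.2 f [ 0.2  0.2 -2.1] w 13.2
[0.53, -0.317, 0.0355, 91.5] shift [ 0.0071 -0.0055  0.0563] turn [ 0.001  0.001 -0.005]
```

View pics/cr4.png

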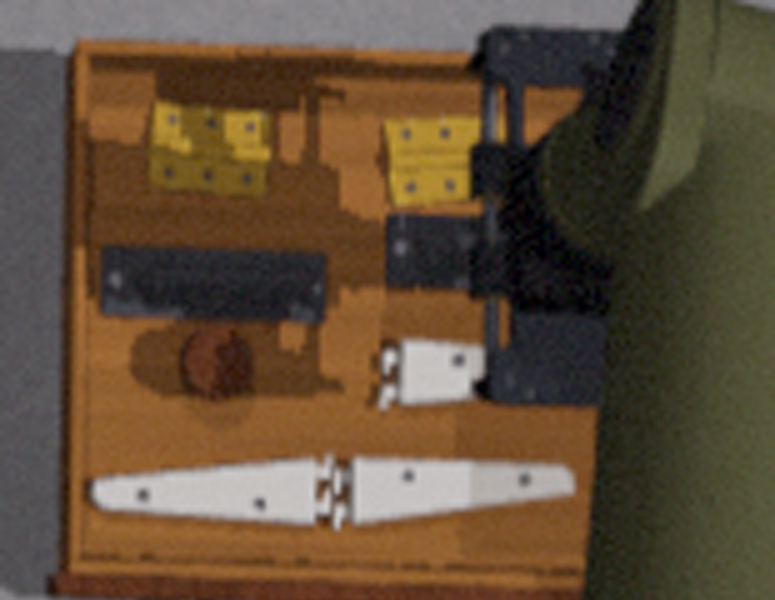

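View pics/w7.png

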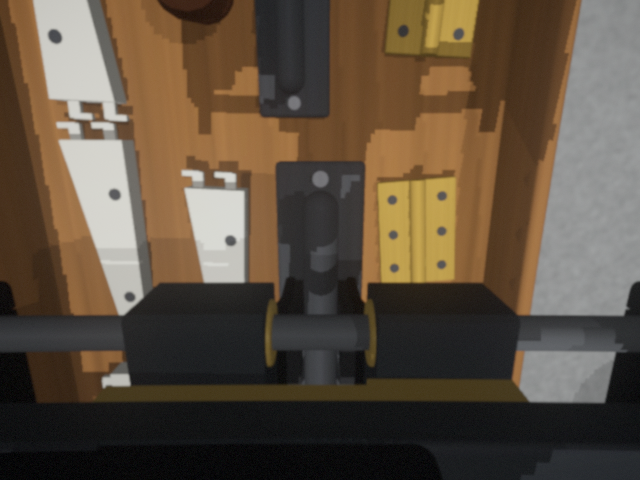

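Call:
step_arm --plan '[[[0,0,0],[0.003,-0.002,0.01],255],[[0,0,0],[0.006,-0.004,0.03],255],[[0,0,0],[0.006,-0.004,0.048],255],[[0,0,0],[0.006,-0.004,0.055],255],[[0,0,0],[0.006,-0.004,0.0565],255],[[0,0,0],[0.006,-0.004,0.0565],150],[[0,0,0],[0.006,-0.004,0.0565],150],[[0,0,0],[0.006,-0.004,0.0565],150],[[0,0,0],[0.006,-0.004,0.03],150],[[0,0,0],[0.006,-0.004,-0.015],150]]'

```text
time: 18.45
position: [0.5301, -0.3154, 0.1046]
tool_rot: [-2.192, -2.245, 0.001]
ft_force: [0.5, 0.2, 0.2]
grip_width: 0.407
```

```bash
python3 g.py 0.474 -0.39 0.15 92.5
python3 - <<'E'
from h import *
snap('wrist','w8')
E
```

```text
t 18.45 p [ 0.5301 -0.3154  0.1046] phi 91.4 f [0.5 0.2 0.2] w 35.4
[0.474, -0.39, 0.15, 92.5] shift [-0.0732 -0.058  -0.0454] turn [-0.003 -0.002 -0.02 ]
```

View pics/w8.png

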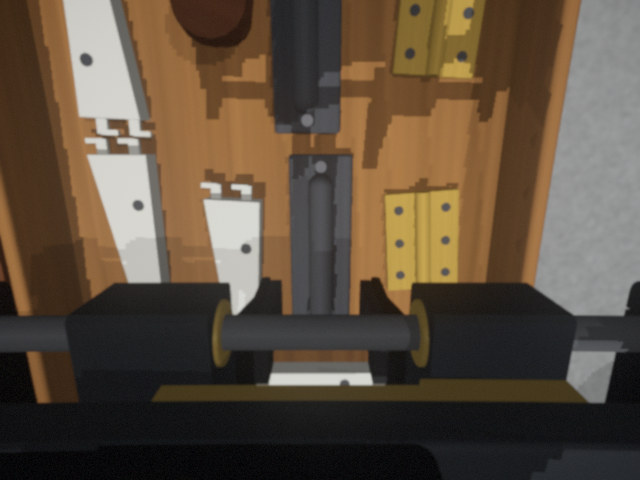

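Call:
step_arm --plan '[[[0,0,0],[-0.01,-0.01,-0.02],150],[[0,0,0],[-0.025,-0.025,-0.04],150],[[0,0,-0.02],[-0.045,-0.04,-0.06],150],[[0,0,-0.02],[-0.063,-0.053,-0.075],150],[[0,0,-0.02],[-0.073,-0.058,-0.085],150],[[0,0,-0.02],[-0.073,-0.058,-0.085],150],[[0,0,-0.02],[-0.073,-0.058,-0.085],144],[[0,0,-0.02],[-0.073,-0.058,-0.085],144],[[0,0,-0.02],[-0.073,-0.058,-0.085],144],[[0,0,-0.02],[-0.073,-0.058,-0.085],144]]'

```text
time: 19.75
position: [0.4752, -0.3898, 0.1904]
tool_rot: [-2.171, -2.27, -0.0]
ft_force: [-0.8, 0.5, -0.2]
grip_width: 0.437
```

```bash
python3 g.py; python3 w.py w9 bracket1 0.015 b
```

```text
t 19.75 p [ 0.4752 -0.3898  0.1904] phi 92.6 f [-0.8  0.5 -0.2] w 38.0
bracket1 0.6 [215   2  45  31]
   [ 0.4034 -0.1752  1.6276] 93.3 flip 1 iou 0.878
   [ 0.4047 -0.1753  1.6043] 91.9 flip 1 iou 0.878
   [ 0.4013 -0.175   1.6814] 96.3 flip -1 iou 0.853
bracket1 0.57 [216  34  52 173]
   [ 0.4108 -0.3156 -1.5425] -88.4 flip 1 iou 0.931
   [ 0.4108 -0.3156 -1.542 ] -88.4 flip 1 iou 0.931
   [ 0.4189 -0.3151 -1.3776] -78.9 flip -1 iou 0.922
```

View pics/w9.png

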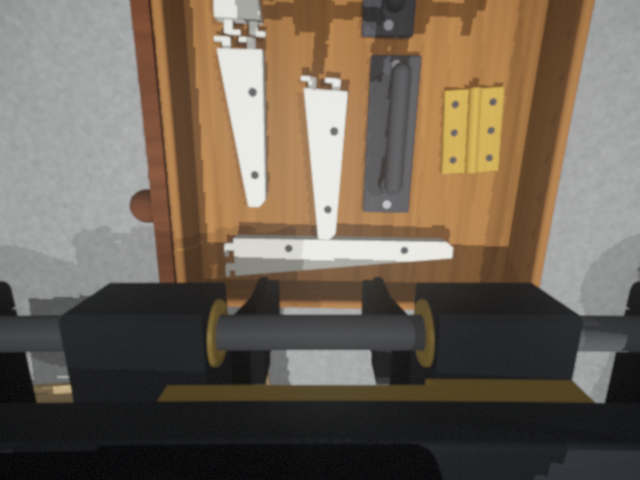

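Run:
```python
from h import *
C=cam('wrist'); im=snap('wrist')
for d in ctrl.cut_out('wrist','handle_a'):
    r=np.round(d['rect']).astype(int); o=fitall(C,d['pixels'],.008,'h',.02)[0]; print(r,d['score'],o[0].round(4),round(o[1],3))
w=(im.min(2)>120)&((im.max(2).astype(int)-im.min(2))<40)
m=np.zeros_like(w); m[60:238,298:352]=w[60:238,298:352]; n,l,st,_=cv2.connectedComponentsWithStats(m.astype(np.uint8))
k=1+np.argmax(st[1:,4]); print(st[k])
for o in fitall(C,l==k,.015,'b',.022)[:4]: print(o[0].round(4),round(np.degrees(o[0][2]),1),o[2],round(o[1],3))
for d in ctrl.cut_out('wrist','bracket1'): print(d['score'],np.round(d['rect']))
snap('top'); C=cam('top')
for d in ctrl.cut_out('top','handle_a'):
    r=np.round(d['rect']).astype(int); o=fitall(C,d['pixels'],.008,'h',.02)[0]; print('top',r,d['score'],o[0].round(4),round(o[1],3))
```

```text
[360   0  55  36] 0.89 [ 0.5159 -0.2198  0.039 ] 0.32
[362  55  61 160] 0.89 [ 0.5301 -0.3155 -1.5446] 0.953
[ 301   75   47  163 4973]
[ 0.4737 -0.3406 -1.596 ] -91.4 1 0.917
[ 0.4738 -0.3406 -1.5945] -91.4 1 0.917
[ 0.4819 -0.3406 -1.4304] -82.0 -1 0.913
[ 0.4819 -0.3406 -1.4324] -82.1 -1 0.913
0.87 [213.   2.  48.  32.]
0.7 [218.  35.  53. 171.]
0.6 [302.  74.  44. 166.]
top [248 320  38  46] 0.89 [0.3177 0.1698 0.7001] 0.925
top [379 271  42  16] 0.69 [ 0.5139 -0.1789 -1.5182] 0.849
top [422 268  49  13] 0.65 [ 0.5269 -0.3142 -1.5117] 0.928
top [124 274  44  17] 0.56 [0.462  0.5192 1.5491] 0.921
```

```bash
python3 g.py 0.4767 -0.339 0.06 93.3 0.4767 -0.339 0.0245 93.3
```

```text
t 20.1 p [ 0.475  -0.3902  0.1906] phi 92.5 f [ 0.6  0.3 -0.5] w 37.8
[0.4767, -0.339, 0.06, 93.3] shift [0.0511 0.0039 0.1306] turn [-0.     0.    -0.014]
[0.4767, -0.339, 0.0245, 93.3] shift [0.0511 0.0039 0.1661] turn [-0.     0.    -0.014]
```

Call:
step_arm --plan '[[[0,0,-0.014],[0.015,0.001,0.03],161],[[0,0,-0.014],[0.035,0.003,0.065],161],[[0,0,-0.014],[0.051,0.004,0.1],161],[[0,0,-0.014],[0.051,0.004,0.13],161],[[0,0,-0.014],[0.051,0.004,0.15],161],[[0,0,-0.014],[0.051,0.004,0.162],161],[[0,0,-0.014],[0.051,0.004,0.166],161],[[0,0,-0.014],[0.051,0.004,0.166],161],[[0,0,-0.014],[0.051,0.004,0.166],255],[[0,0,-0.014],[0.051,0.004,0.166],255]]'

```text
time: 21.35
position: [0.4774, -0.3394, 0.0254]
tool_rot: [2.155, 2.284, -0.0]
ft_force: [0.1, -0.5, 1.8]
grip_width: 0.273
```

```bash
python3 g.py 0.48 -0.19 0.13 50
```

```text
t 21.35 p [ 0.4774 -0.3394  0.0254] phi 93.3 f [ 0.1 -0.5  1.8] w 23.8
[0.48, -0.19, 0.13, 50.0] shift [ 0.1489  0.0114 -0.1047] turn [0.002 0.001 0.756]
```

Call:
step_arm --plan '[[[0,0,0],[0,0,0],255],[[0,0,0],[0,0,-0.006],255],[[0,0,0],[0,0,-0.025],255],[[0,0,0],[0,0,-0.06],255],[[0,0,0.0],[0.005,0.001,-0.09],255],[[0,0,0.1],[0.02,0.002,-0.105],255],[[0,0,0.25],[0.05,0.004,-0.105],255],[[0,0,0.4],[0.09,0.007,-0.105],255],[[0,0,0.56],[0.13,0.01,-0.105],255],[[0,0,0.7],[0.165,0.012,-0.105],255]]'

```text
time: 22.6
position: [0.4795, -0.1717, 0.1307]
tool_rot: [2.81, 1.401, 0.001]
ft_force: [0.4, 0.1, -0.2]
grip_width: 0.276
```

```bash
python3 g.py 0.49 0.18 0.13 2
python3 - <<'E'
from h import *
C=cam('wrist'); snap('wrist','w10')
print(ctrl.cut_out('wrist','tray')[0]['rect'])
snap('side','s1')
E
```

```text
t 22.6 p [ 0.4795 -0.1717  0.1307] phi 53.0 f [ 0.4  0.1 -0.2] w 24.0
[0.49, 0.18, 0.13, 2.0] shift [ 0.2873 -0.2032  0.0004] turn [ 0.001 -0.     0.89 ]
[46.3, 0.0, 174.4, 86.9]
```

View pics/w10.png

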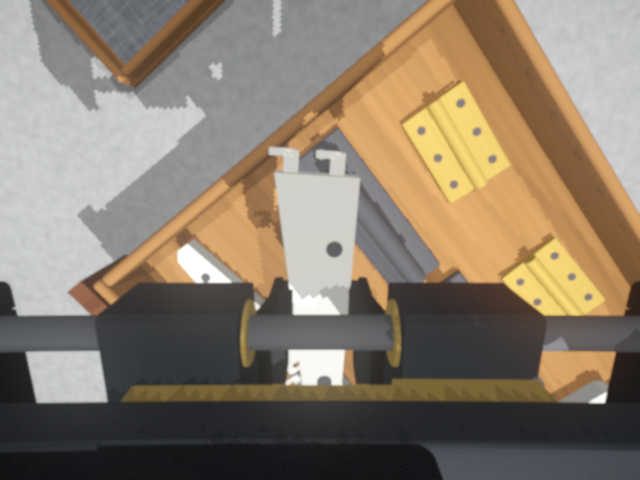

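Call:
step_arm --plan '[[[0,0,0.09],[0.018,-0.013,0],255],[[0,0,0.2],[0.05,-0.035,0],255],[[0,0,0.32],[0.09,-0.064,0],255],[[0,0,0.44],[0.135,-0.095,0],255],[[0,0,0.56],[0.18,-0.127,0],255],[[0,0,0.68],[0.22,-0.156,0],255],[[0,0,0.79],[0.255,-0.18,0],255],[[0,0,0.86],[0.278,-0.197,0],255],[[0,0,0.89],[0.287,-0.203,0],255],[[0,0,0.89],[0.287,-0.203,0],255]]'

```text
time: 24.0
position: [0.4889, 0.1781, 0.13]
tool_rot: [-3.141, -0.064, -0.001]
ft_force: [1.0, 0.2, -1.8]
grip_width: 0.271
```

```bash
python3 g.py;  python3 - <<'E'
from h import *
C=cam('wrist'); snap('wrist','w11')
np.save('c11.npy',np.array([C[0].ravel().tolist()+C[1].tolist()+C[2].tolist()+C[3].tolist()]))
E
```

```text
t 24.0 p [0.4889 0.1781 0.13  ] phi 2.3 f [ 1.   0.2 -1.8] w 23.6
```

View pics/w11.png

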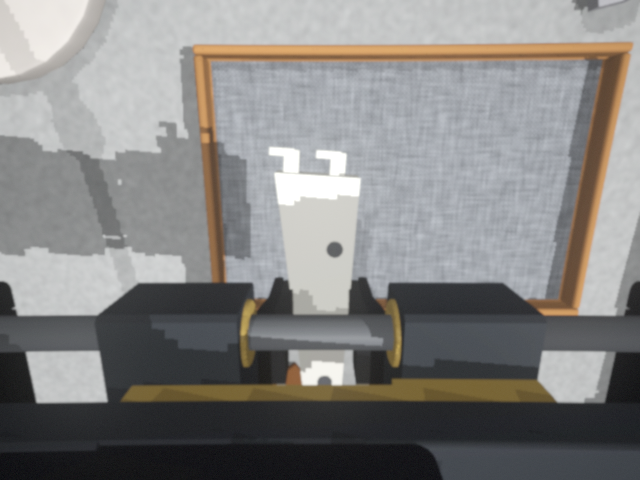

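```bash
python3 - <<'E'
from h import *
C=cam('wrist'); 
P=unproj(C,[(194,46),(630,45),(580,314)],.022); print(P.round(4)); d=P[1]-P[0]; print(np.linalg.norm(d),np.degrees(np.arctan2(d[0],-d[1])), np.linalg.norm(P[2]-P[1]))
c=(P[0]+P[2])/2; print('centre',c)
print(unproj(C,[(277,172),(360,178)],.1265))
E
python3 g.py 0.527 0.18 0.0245 2
```

```text
[[ 0.6115  0.2589  0.022 ]
 [ 0.6211 -0.0032  0.022 ]
 [ 0.4448 -0.013   0.022 ]]
0.2622659152302113 2.0865511041087985 0.17649721762432524
centre [0.52817501 0.12296999 0.022     ]
[[0.5474541  0.19665454 0.1265    ]
 [0.54642818 0.16402307 0.1265    ]]
t 24.05 p [0.489  0.1771 0.1298] phi 2.3 f [ 0.6 -0.1 -1.3] w 23.9
[0.527, 0.18, 0.0245, 2.0] shift [ 0.0381 -0.0014  0.1053] turn [ 0.    -0.     0.005]
```

Call:
step_arm --plan '[[[0,0,0.005],[0.012,0,0.02],255],[[0,0,0.005],[0.03,0,0.05],255],[[0,0,0.005],[0.038,-0.001,0.08],255],[[0,0,0.005],[0.038,-0.001,0.097],255],[[0,0,0.005],[0.038,-0.001,0.103],255],[[0,0,0.005],[0.038,-0.001,0.105],255],[[0,0,0.005],[0.038,-0.001,0.105],255],[[0,0,0.005],[0.038,-0.001,0.105],161],[[0,0,0.005],[0.038,-0.001,0.105],161],[[0,0,0.005],[0.038,-0.001,0.105],161]]'

```text
time: 25.3
position: [0.5266, 0.1803, 0.0249]
tool_rot: [3.141, 0.053, 0.001]
ft_force: [0.5, 0.8, -0.3]
grip_width: 0.365
```

```bash
python3 g.py 0.43 -0.35 0.17 96 0.48 -0.15 0.17 50
```

```text
t 25.3 p [0.5266 0.1803 0.0249] phi 1.9 f [ 0.5  0.8 -0.3] w 31.8
[0.43, -0.35, 0.17, 96.0] shift [-0.1144  0.5268 -0.1452] turn [ 1.000e-03 -0.000e+00 -1.642e+00]
[0.48, -0.15, 0.17, 50.0] shift [-0.0577  0.3286 -0.1451] turn [ 0.    -0.001 -0.839]
```

Call:
step_arm --plan '[[[0,0,0],[0,0,-0.015],161],[[0,0,0],[0,0,-0.055],161],[[0,0,-0.03],[-0.003,0.015,-0.1],161],[[0,0,-0.15],[-0.012,0.05,-0.135],161],[[0,0,-0.29],[-0.022,0.1,-0.15],161],[[0,0,-0.43],[-0.032,0.15,-0.15],150],[[0,0,-0.57],[-0.042,0.2,-0.15],150],[[0,0,-0.71],[-0.05,0.25,-0.15],150],[[0,0,-0.85],[-0.06,0.3,-0.15],150],[[0,0,-0.98],[-0.07,0.345,-0.15],150]]'

```text
time: 26.55
position: [0.4679, -0.1686, 0.1757]
tool_rot: [2.742, 1.53, 0.0]
ft_force: [0.5, -0.3, -0.7]
grip_width: 0.411
```

```bash
python3 g.py 0.42 -0.37 0.19 96
```

```text
t 26.55 p [ 0.4679 -0.1686  0.1757] phi 58.3 f [ 0.5 -0.3 -0.7] w 35.7
[0.42, -0.37, 0.19, 96.0] shift [-0.1966  0.065  -0.014 ] turn [ 0.001  0.001 -0.657]
```

Call:
step_arm --plan '[[[0,0,-0.13],[-0.04,0.013,-0.004],150],[[0,0,-0.27],[-0.085,0.028,-0.01],150],[[0,0,-0.41],[-0.13,0.043,-0.014],150],[[0,0,-0.54],[-0.168,0.056,-0.014],150],[[0,0,-0.63],[-0.19,0.063,-0.014],150],[[0,0,-0.66],[-0.197,0.065,-0.014],150],[[0,0,-0.66],[-0.197,0.065,-0.014],150],[[0,0,-0.66],[-0.197,0.065,-0.014],150],[[0,0,-0.66],[-0.197,0.065,-0.014],150],[[0,0,-0.66],[-0.197,0.065,-0.014],150]]'

```text
time: 27.8
position: [0.4194, -0.368, 0.1887]
tool_rot: [2.103, 2.333, -0.0]
ft_force: [0.0, -0.2, -1.2]
grip_width: 0.416
```

```bash
python3 w.py w12 bracket1 0.015 b; python3 g.py
```

```text
bracket1 0.94 [299  70  44 166]
   [ 0.4107 -0.3155 -1.5445] -88.5 flip 1 iou 0.938
   [ 0.4107 -0.3156 -1.5449] -88.5 flip 1 iou 0.938
   [ 0.4188 -0.3144 -1.3807] -79.1 flip -1 iou 0.933
bracket1 0.82 [302   1  39  68]
   [ 0.4055 -0.1751  1.5937] 91.3 flip 1 iou 0.917
   [ 0.4055 -0.1751  1.5937] 91.3 flip 1 iou 0.917
   [ 0.3975 -0.176   1.7555] 100.6 flip -1 iou 0.901
t 27.9 p [ 0.4193 -0.3682  0.1886] phi 95.9 f [-0.5  0.1  0.1] w 35.6
```

View pics/w12.png

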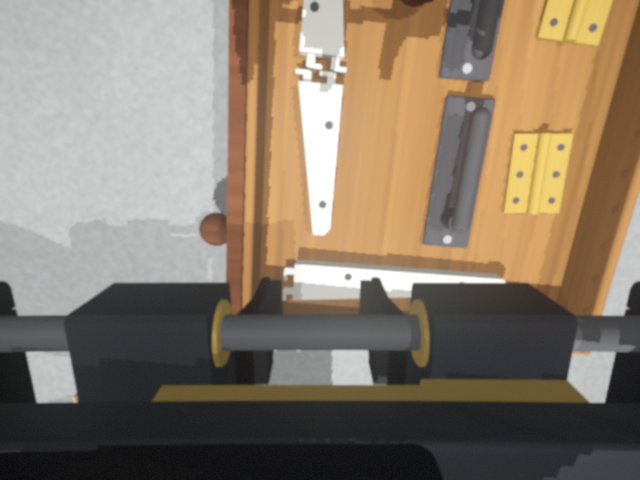

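```bash
python3 g.py 0.4147 -0.315 0.0245 96.2
```

```text
t 27.9 p [ 0.4193 -0.3682  0.1886] phi 95.9 f [-0.5  0.1  0.1] w 35.6
[0.4147, -0.315, 0.0245, 96.2] shift [0.0534 0.001  0.1641] turn [-0.     0.    -0.005]
```

Call:
step_arm --plan '[[[0,0,-0.005],[0.015,0,0.03],155],[[0,0,-0.005],[0.035,0.001,0.065],155],[[0,0,-0.005],[0.053,0.001,0.1],155],[[0,0,-0.005],[0.053,0.001,0.13],155],[[0,0,-0.005],[0.053,0.001,0.15],155],[[0,0,-0.005],[0.053,0.001,0.161],155],[[0,0,-0.005],[0.053,0.001,0.164],155],[[0,0,-0.005],[0.053,0.001,0.164],155],[[0,0,-0.005],[0.053,0.001,0.164],255],[[0,0,-0.005],[0.053,0.001,0.164],255]]'

```text
time: 29.15
position: [0.415, -0.3161, 0.0253]
tool_rot: [2.098, 2.337, -0.001]
ft_force: [-0.5, 0.1, 2.4]
grip_width: 0.274
```

Call:
step_arm --plan '[[[0,0,0],[0,0,0],255],[[0,0,0],[0,0,-0.006],255],[[0,0,0],[0,0,-0.025],255],[[0,0,0],[0,0,-0.06],255],[[0,0,0.0],[0.005,0.005,-0.09],255],[[0,0,0.08],[0.02,0.015,-0.105],255],[[0,0,0.2],[0.05,0.03,-0.105],255],[[0,0,0.34],[0.09,0.045,-0.105],255],[[0,0,0.48],[0.13,0.06,-0.105],255],[[0,0,0.62],[0.175,0.075,-0.105],255]]'

```text
time: 30.4
position: [0.4709, -0.1324, 0.1307]
tool_rot: [2.714, 1.579, 0.001]
ft_force: [0.8, 0.4, -0.7]
grip_width: 0.273
```

```bash
python3 g.py 0.5 0.124 0.13 2;  python3 - <<'E'
from h import *
snap('wrist','w13')
E
```

```text
t 30.4 p [ 0.4709 -0.1324  0.1307] phi 60.4 f [ 0.8  0.4 -0.7] w 23.8
[0.5, 0.124, 0.13, 2.0] shift [ 0.2373 -0.1014  0.0004] turn [ 0.002 -0.     1.019]
```

View pics/w13.png

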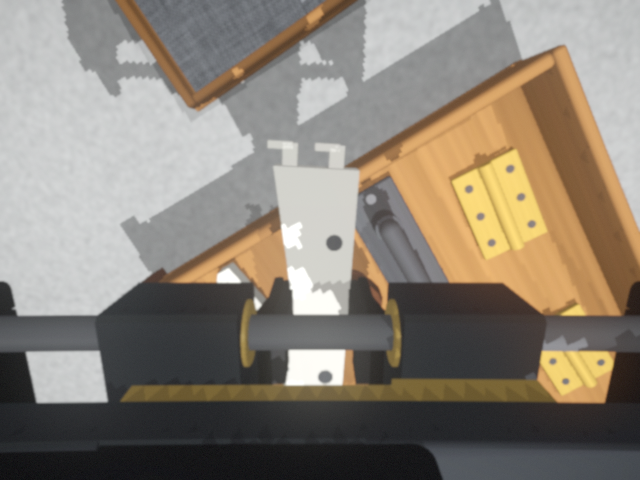

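Call:
step_arm --plan '[[[0,0,0.11],[0.018,-0.006,0],255],[[0,0,0.24],[0.05,-0.016,0],255],[[0,0,0.38],[0.09,-0.028,0],255],[[0,0,0.52],[0.13,-0.041,0],255],[[0,0,0.66],[0.17,-0.054,0],255],[[0,0,0.8],[0.208,-0.066,0],255],[[0,0,0.92],[0.235,-0.074,0],255],[[0,0,1.0],[0.248,-0.078,0],255],[[0,0,1.019],[0.25,-0.079,0.01],255],[[0,0,1.019],[0.25,-0.079,0.03],255]]'

```text
time: 31.7
position: [0.5245, 0.1224, 0.0993]
tool_rot: [3.14, 0.063, 0.003]
ft_force: [1.1, 0.0, -1.2]
grip_width: 0.273
```

```bash
python3 g.py 0.526 0.125 0.0245 2;  python3 - <<'E'
from h import *
snap('wrist','w14')
E
```

```text
t 31.7 p [0.5245 0.1224 0.0993] phi 2.3 f [ 1.1  0.  -1.2] w 23.8
[0.526, 0.125, 0.0245, 2.0] shift [ 0.0014 -0.0026  0.0748] turn [ 0.001 -0.002  0.006]
```

View pics/w14.png

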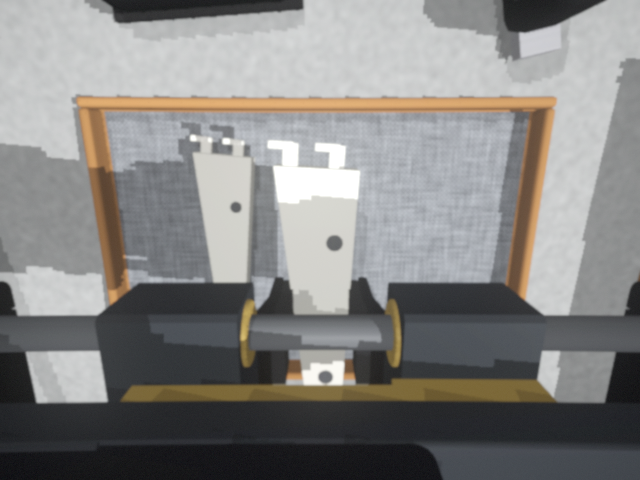

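Call:
step_arm --plan '[[[0,0,0.005],[0.001,-0.002,0.015],255],[[0,0,0.005],[0.001,-0.002,0.04],255],[[0,0,0.005],[0.001,-0.002,0.06],255],[[0,0,0.005],[0.001,-0.002,0.07],255],[[0,0,0.005],[0.001,-0.002,0.0745],255],[[0,0,0.005],[0.001,-0.002,0.0745],255],[[0,0,0.005],[0.001,-0.002,0.0745],165],[[0,0,0.005],[0.001,-0.002,0.0745],165],[[0,0,0.005],[0.001,-0.002,0.0745],165],[[0,0,0.005],[0.001,-0.002,0.06],165]]'

```text
time: 33.0
position: [0.5241, 0.1249, 0.0393]
tool_rot: [3.141, 0.055, -0.003]
ft_force: [0.3, -0.4, -0.6]
grip_width: 0.355
```

```bash
python3 g.py 0.45 -0.28 0.19 90 0.475 -0.1 0.19 50
```

```text
t 33.0 p [0.5241 0.1249 0.0393] phi 2.0 f [ 0.3 -0.4 -0.6] w 30.9
[0.45, -0.28, 0.19, 90.0] shift [-0.0885  0.4021 -0.1504] turn [-1.000e-03  2.000e-03 -1.536e+00]
[0.475, -0.1, 0.19, 50.0] shift [-0.0572  0.2231 -0.1505] turn [-0.001  0.002 -0.838]
```

Call:
step_arm --plan '[[[0,0,0],[0,0,-0.03],165],[[0,0,0],[0,0,-0.08],165],[[0,0,-0.06],[-0.006,0.025,-0.12],165],[[0,0,-0.2],[-0.018,0.07,-0.145],165],[[0,0,-0.36],[-0.03,0.12,-0.15],155],[[0,0,-0.52],[-0.045,0.17,-0.15],155],[[0,0,-0.68],[-0.06,0.22,-0.15],155],[[0,0,-0.84],[-0.075,0.265,-0.15],155],[[0,0,-1.0],[-0.09,0.31,-0.15],155],[[0,0,-1.16],[-0.105,0.335,-0.15],155]]'

```text
time: 34.25
position: [0.4309, -0.2158, 0.1906]
tool_rot: [2.593, 1.771, 0.0]
ft_force: [1.3, 0.2, -0.2]
grip_width: 0.388
```

```bash
python3 g.py 0.41 -0.225 0.19 96
```

```text
t 34.25 p [ 0.4309 -0.2158  0.1906] phi 68.7 f [ 1.3  0.2 -0.2] w 33.8
[0.41, -0.225, 0.19, 96.0] shift [-0.0162 -0.0161  0.0006] turn [ 0.001  0.001 -0.477]
```

Call:
step_arm --plan '[[[0,0,-0.15],[-0.006,-0.006,0],155],[[0,0,-0.3],[-0.012,-0.012,0],155],[[0,0,-0.43],[-0.016,-0.016,0],155],[[0,0,-0.477],[-0.016,-0.016,0],155],[[0,0,-0.477],[-0.016,-0.016,0],155],[[0,0,-0.477],[-0.016,-0.016,0],155],[[0,0,-0.477],[-0.016,-0.016,0],155],[[0,0,-0.477],[-0.016,-0.016,0],155],[[0,0,-0.477],[-0.016,-0.016,0],155],[[0,0,-0.477],[-0.016,-0.016,0],155]]'

```text
time: 35.5
position: [0.4109, -0.2223, 0.1895]
tool_rot: [-2.106, -2.331, 0.0]
ft_force: [0.7, -0.5, -0.1]
grip_width: 0.391
```

```bash
python3 w.py w15 bracket1 0.015 b; python3 g.py
```

```text
bracket1 0.78 [296  91  34 159]
   [ 0.4068 -0.1747  1.5603] 89.4 flip 1 iou 0.942
   [ 0.4068 -0.1749  1.5608] 89.4 flip 1 iou 0.942
   [ 0.3987 -0.1757  1.7246] 98.8 flip -1 iou 0.939
t 35.6 p [ 0.4109 -0.2224  0.1895] phi 95.8 f [-0.3 -0.   0.2] w 34.3
```

View pics/w15.png

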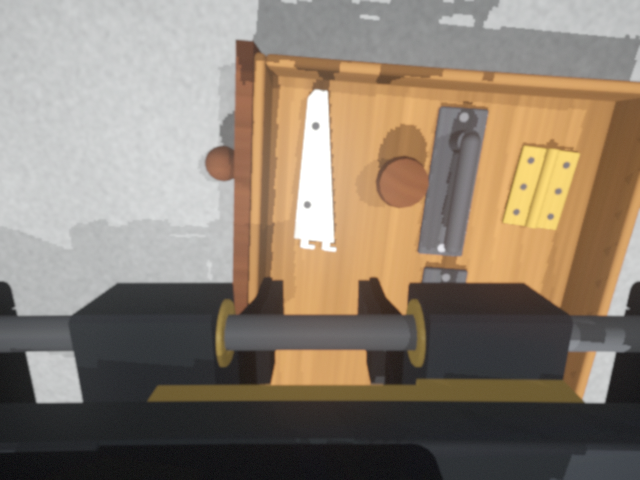

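```bash
python3 g.py 0.4027 -0.175 0.0245 94.1
```

```text
t 35.6 p [ 0.4109 -0.2224  0.1895] phi 95.8 f [-0.3 -0.   0.2] w 34.3
[0.4027, -0.175, 0.0245, 94.1] shift [ 0.048  -0.0034  0.165 ] turn [-0.     0.     0.029]
```

Call:
step_arm --plan '[[[0,0,0.015],[0.015,-0.001,0.03],158],[[0,0,0.029],[0.035,-0.003,0.065],158],[[0,0,0.029],[0.048,-0.003,0.1],158],[[0,0,0.029],[0.048,-0.003,0.13],158],[[0,0,0.029],[0.048,-0.003,0.15],158],[[0,0,0.029],[0.048,-0.003,0.161],158],[[0,0,0.029],[0.048,-0.003,0.165],158],[[0,0,0.029],[0.048,-0.003,0.165],158],[[0,0,0.029],[0.048,-0.003,0.165],255],[[0,0,0.029],[0.048,-0.003,0.165],255]]'

```text
time: 36.85
position: [0.4034, -0.1753, 0.0252]
tool_rot: [2.14, 2.299, -0.001]
ft_force: [-0.5, -0.1, 2.3]
grip_width: 0.275
```

Call:
step_arm --plan '[[[0,0,0],[0,0,0],255],[[0,0,0],[0,0,-0.006],255],[[0,0,0],[0,0,-0.025],255],[[0,0,0],[0,0,-0.06],255],[[0,0,-0.02],[0.005,0.005,-0.09],255],[[0,0,-0.12],[0.02,0.015,-0.105],255],[[0,0,-0.26],[0.045,0.025,-0.105],255],[[0,0,-0.4],[0.075,0.04,-0.105],255],[[0,0,-0.54],[0.105,0.055,-0.105],255],[[0,0,-0.68],[0.135,0.07,-0.105],255]]'

```text
time: 38.1
position: [0.4633, -0.0342, 0.1297]
tool_rot: [1.244, 2.884, -0.001]
ft_force: [0.3, 0.1, -1.0]
grip_width: 0.275
```

```bash
python3 g.py 0.527 0.069 0.13 182;  python3 - <<'E'
from h import *
snap('wrist','w16')
E
```

```text
t 38.1 p [ 0.4633 -0.0342  0.1297] phi 133.3 f [ 0.3  0.1 -1. ] w 23.9
[0.527, 0.069, 0.13, 182.0] shift [ 0.0313  0.1172 -0.0004] turn [-0.001  0.    -0.849]
```

View pics/w16.png

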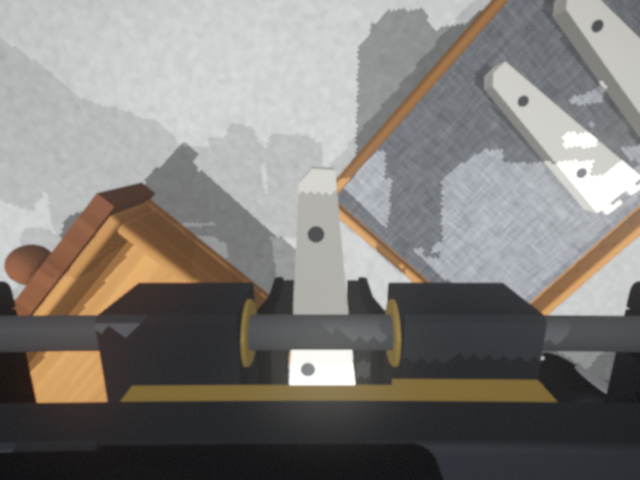

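Call:
step_arm --plan '[[[0,0,-0.13],[0.005,0.018,0],255],[[0,0,-0.27],[0.01,0.038,0],255],[[0,0,-0.41],[0.015,0.058,0],255],[[0,0,-0.55],[0.021,0.078,0],255],[[0,0,-0.69],[0.026,0.097,0],255],[[0,0,-0.81],[0.03,0.112,0],255],[[0,0,-0.849],[0.031,0.117,0.01],255],[[0,0,-0.849],[0.031,0.117,0.03],255],[[0,0,-0.849],[0.031,0.117,0.04],255],[[0,0,-0.849],[0.031,0.117,0.04],255]]'

```text
time: 39.4
position: [0.5262, 0.0666, 0.0881]
tool_rot: [0.046, -3.139, 0.001]
ft_force: [-0.3, -0.2, -0.9]
grip_width: 0.274
```

```bash
python3 g.py 0.527 0.069 0.0245 182;  python3 - <<'E'
from h import *
snap('wrist','w17')
E
```

```text
t 39.4 p [0.5262 0.0666 0.0881] phi -178.3 f [-0.3 -0.2 -0.9] w 23.8
[0.527, 0.069, 0.0245, 182.0] shift [-0.001   0.0024  0.0636] turn [-0.    -0.003 -0.006]
```

View pics/w17.png

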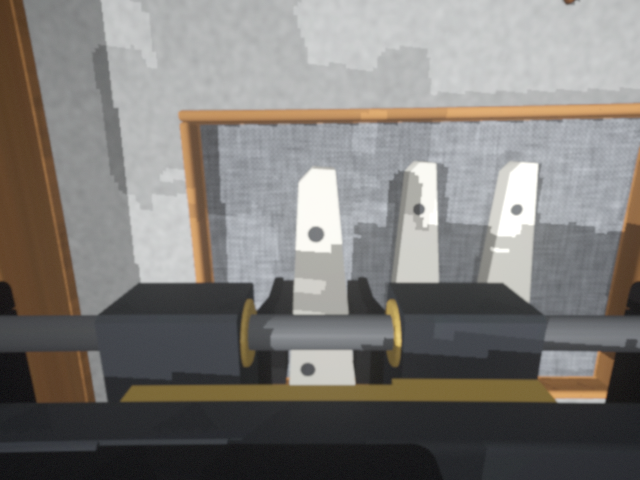

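Lower, release, rise.

Call:
step_arm --plan '[[[0,0,-0.006],[-0.001,0.002,0.015],255],[[0,0,-0.006],[-0.001,0.002,0.038],255],[[0,0,-0.006],[-0.001,0.002,0.053],255],[[0,0,-0.006],[-0.001,0.002,0.061],255],[[0,0,-0.006],[-0.001,0.002,0.0635],255],[[0,0,-0.006],[-0.001,0.002,0.0635],255],[[0,0,-0.006],[-0.001,0.002,0.0635],165],[[0,0,-0.006],[-0.001,0.002,0.0635],165],[[0,0,-0.006],[-0.001,0.002,0.0635],165],[[0,0,-0.006],[-0.001,0.002,0.055],165]]'

```text
time: 40.7
position: [0.5279, 0.0693, 0.0345]
tool_rot: [0.057, -3.14, 0.0]
ft_force: [0.4, -0.4, 0.2]
grip_width: 0.346
```

Call:
step_arm --plan '[[[0,0,0],[0,0,-0.03],165],[[0,0,0],[0,0,-0.07],165],[[0,0,0],[0,0,-0.12],165],[[0,0,0],[0,-0.02,-0.15],165],[[0,0,0],[0,-0.05,-0.16],165],[[0,0,0],[0,-0.09,-0.16],165],[[0,0,0],[0,-0.13,-0.16],165],[[0,0,0],[0,-0.15,-0.16],165],[[0,0,0],[0,-0.15,-0.16],165],[[0,0,0],[0,-0.15,-0.16],165]]'

```text
time: 41.95
position: [0.5338, -0.0782, 0.1947]
tool_rot: [-0.061, 3.141, 0.002]
ft_force: [0.4, 0.1, 0.7]
grip_width: 0.353
```

```bash
python3 g.py 0.688 0.193 0.1 20;  python3 - <<'E'
from h import *
snap('side','s2'); a=snap('top','t2')[:,:,::-1]
cv2.imwrite('pics/cr5.png',cv2.resize(a[160:310,160:350],None,fx=4,fy=4,interpolation=cv2.INTER_CUBIC))
E
```

```text
t 41.95 p [ 0.5338 -0.0782  0.1947] phi -177.8 f [0.4 0.1 0.7] w 30.7
[0.688, 0.193, 0.1, 20.0] shift [-0.1645  0.2649  0.095 ] turn [ 0.000e+00 -1.000e-03  2.831e+00]
```

View pics/s2.png

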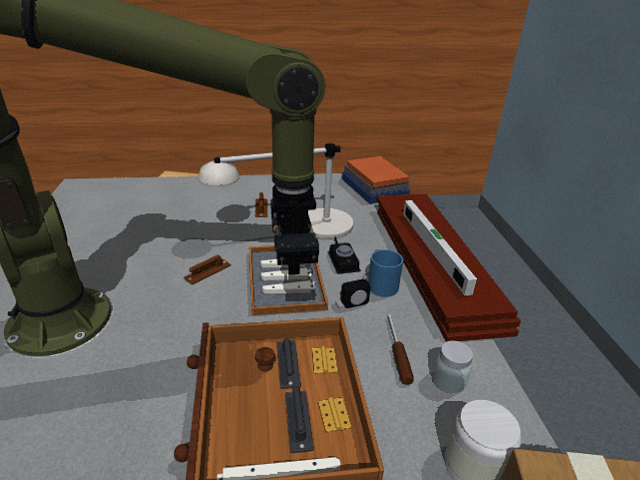

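View pics/t2.png

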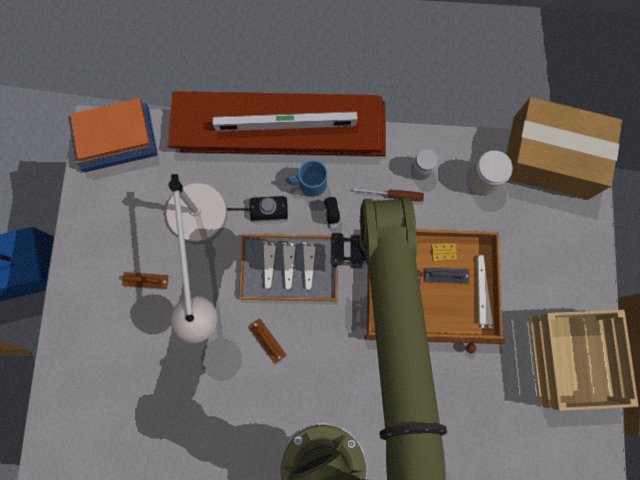

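```bash
python3 g.py 0.688 0.13 0.17 90
```

```text
t 42.05 p [ 0.5338 -0.0783  0.1947] phi -177.7 f [-0.6  0.7  0.4] w 30.5
[0.688, 0.13, 0.17, 90.0] shift [-0.1622  0.202   0.0248] turn [ 0.   -0.    1.61]
```

Call:
step_arm --plan '[[[0,0,0.16],[-0.012,0.015,0],255],[[0,0,0.32],[-0.03,0.037,0],255],[[0,0,0.48],[-0.05,0.062,0],255],[[0,0,0.64],[-0.07,0.087,0],255],[[0,0,0.8],[-0.09,0.112,0],255],[[0,0,0.96],[-0.11,0.137,0.01],255],[[0,0,1.12],[-0.13,0.162,0.02],255],[[0,0,1.28],[-0.147,0.183,0.025],255],[[0,0,1.44],[-0.158,0.197,0.025],255],[[0,0,1.6],[-0.162,0.202,0.025],255]]'

```text
time: 43.3
position: [0.6879, 0.131, 0.1691]
tool_rot: [-2.214, -2.227, -0.001]
ft_force: [0.4, -0.9, -1.2]
grip_width: 0.002
```

Call:
step_arm --plan '[[[0,0,0.01],[0,0,0],255],[[0,0,0.01],[0,0,0],255],[[0,0,0.01],[0,0,0],255],[[0,0,0.01],[0,0,0],255],[[0,0,0.01],[0,0,0],255],[[0,0,0.01],[0,0,0],255],[[0,0,0.01],[0,0,0],255],[[0,0,0.01],[0,0,0],255],[[0,0,0.01],[0,0,0],255],[[0,0,0.01],[0,0,0],255]]'

```text
time: 44.55
position: [0.6884, 0.1272, 0.1695]
tool_rot: [2.225, 2.218, -0.0]
ft_force: [-1.5, 0.5, 0.5]
grip_width: 0.005
```

```bash
python3 g.py;  python3 - <<'E'
from h import *
C=cam('wrist');snap('wrist','w18')
for d in ctrl.cut_out('wrist','switch_top'): 
    r=np.round(d['rect']); print(d['score'],r); c=r[:2]+r[2:]/2
    for z in(.032,.045,.05): print(unproj(C,[c],z).round(4))
E
```

```text
t 44.55 p [0.6884 0.1272 0.1695] phi 89.8 f [-1.5  0.5  0.5] w 0.4
0.97 [301. 118.  54.  50.]
[[0.6945 0.196  0.032 ]]
[[0.6943 0.1961 0.045 ]]
[[0.6942 0.1962 0.05  ]]
```

View pics/w18.png

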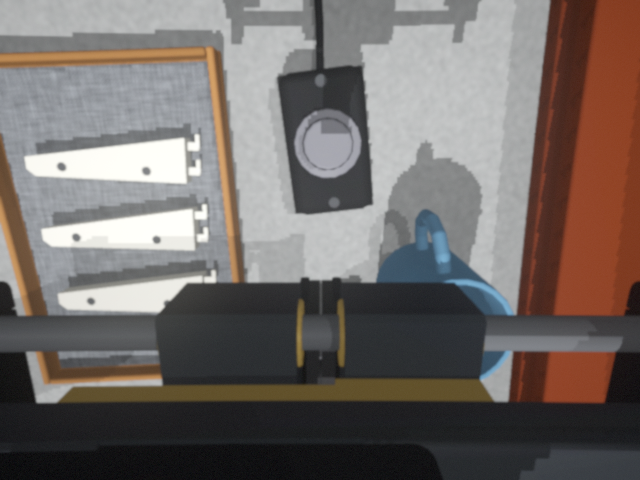

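```bash
cat > f.py <<'E'
from h import *
F=[];Z=[]
for i in range(12):
    ctrl.get_image('wrist'); s=ctrl.get_state(); F.append(s['ft_force']); Z.append(s['position'])
print('t',s['time'],'F',np.mean(F,0).round(2),'sd',np.std(F,0).round(2),'p',np.mean(Z,0).round(4),'tipz',(np.mean(Z,0)[2]-.014).round(4))
E
python3 g.py 0.694 0.196 0.085 90
```

```text
t 44.65 p [0.6884 0.1272 0.1695] phi 89.8 f [0.3 0.3 0. ] w 0.3
[0.694, 0.196, 0.085, 90.0] shift [0.0688 0.0054 0.0845] turn [-0.     0.    -0.003]
```

Call:
step_arm --plan '[[[0,0,0],[0.01,0.001,0],255],[[0,0,0],[0.03,0.003,0.01],255],[[0,0,0],[0.052,0.005,0.025],255],[[0,0,0],[0.065,0.0055,0.045],255],[[0,0,0],[0.069,0.0055,0.065],255],[[0,0,0],[0.069,0.0055,0.078],255],[[0,0,0],[0.069,0.0055,0.084],255],[[0,0,0],[0.069,0.0055,0.0845],255],[[0,0,0],[0.069,0.0055,0.0845],255],[[0,0,0],[0.069,0.0055,0.0845],255]]'

```text
time: 45.9
position: [0.6946, 0.1961, 0.0859]
tool_rot: [2.225, 2.217, 0.002]
ft_force: [-0.4, 0.1, 0.1]
grip_width: 0.002
```

```bash
python3 f.py
python3 - <<'E'
from h import *
snap('wrist','w19'); snap('side','s3')
E
python3 g.py 0.694 0.196 0.0615 90
```

```text
t 46.5 F [ 0.01 -0.06  0.  ] sd [0.34 0.55 0.24] p [0.6942 0.1962 0.0852] tipz 0.0712
t 46.6 p [0.6941 0.1962 0.085 ] phi 89.8 f [-0.9 -0.5  0.1] w 0.2
[0.694, 0.196, 0.0615, 90.0] shift [-0.0002 -0.      0.0235] turn [-0.     0.    -0.003]
```

View pics/w19.png

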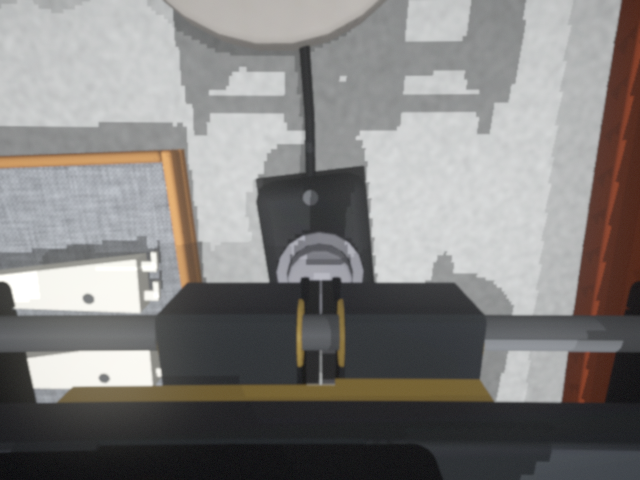

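Aligned over the button (320,265). Touch down to tip height 47.5 mm.

Call:
step_arm --plan '[[[0,0,0],[0,0,0.006],255],[[0,0,0],[0,0,0.012],255],[[0,0,0],[0,0,0.018],255],[[0,0,0],[0,0,0.021],255],[[0,0,0],[0,0,0.0235],255],[[0,0,0],[0,0,0.0235],255],[[0,0,0],[0,0,0.0235],255],[[0,0,0],[0,0,0.0235],255],[[0,0,0],[0,0,0.0235],255],[[0,0,0],[0,0,0.0235],255]]'

```text
time: 47.85
position: [0.6941, 0.1962, 0.0616]
tool_rot: [2.225, 2.218, 0.0]
ft_force: [0.4, -1.1, -0.0]
grip_width: 0.009
```

```bash
python3 f.py
```

```text
t 48.45 F [ 0.24  0.03 -0.08] sd [0.47 0.48 0.3 ] p [0.6941 0.1962 0.0615] tipz 0.0475
```

Call:
step_arm --plan '[[[0,0,0],[0,0,0.001],255],[[0,0,0],[0,0,0.0015],255],[[0,0,0],[0,0,0.002],255],[[0,0,0],[0,0,0.0025],255],[[0,0,0],[0,0,0.003],255],[[0,0,0],[0,0,0.0035],255],[[0,0,0],[0,0,0.004],255],[[0,0,0],[0,0,0.004],255],[[0,0,0],[0,0,0.004],255],[[0,0,0],[0,0,0.004],255]]'

```text
time: 49.7
position: [0.6941, 0.1962, 0.0575]
tool_rot: [2.225, 2.218, 0.0]
ft_force: [-0.3, -0.5, 3.2]
grip_width: 0.003
```

```bash
python3 f.py
```

```text
t 50.3 F [-0.72 -0.29  2.66] sd [0.26 0.54 0.55] p [0.6941 0.1962 0.0575] tipz 0.0435
```

Call:
step_arm --plan '[[[0,0,0],[0,0,-0.001],255],[[0,0,0],[0,0,-0.002],255],[[0,0,0],[0,0,-0.002],255],[[0,0,0],[0,0,-0.002],255],[[0,0,0],[0,0,-0.002],255],[[0,0,0],[0,0,-0.002],255],[[0,0,0],[0,0,-0.002],255],[[0,0,0],[0,0,-0.002],255],[[0,0,0],[0,0,-0.002],255],[[0,0,0],[0,0,-0.002],255]]'

```text
time: 51.55
position: [0.6941, 0.1962, 0.0595]
tool_rot: [2.225, 2.218, -0.0]
ft_force: [-0.3, -0.7, 1.0]
grip_width: 0.005
```

```bash
python3 f.py
```

```text
t 52.15 F [-0.03  0.13  0.88] sd [0.52 0.48 0.45] p [0.6941 0.1962 0.0595] tipz 0.0455
```

Run:
```python
from h import *
C=cam('side'); im=cv2.imread('pics/s2.png')
a=np.linspace(0,2*np.pi,60)
out=[]
S=10; x0,y0=322,230
for z in(.045,.05):
    v=cv2.resize(im[y0:y0+50,x0:x0+45],None,fx=S,fy=S,interpolation=cv2.INTER_CUBIC)
    P=proj(C,np.c_[.6943+.0175*np.cos(a),.196+.0175*np.sin(a),0*a+z]); cv2.polylines(v,[((P+.5-[x0,y0])*S).astype(int)],True,(0,0,255),1)
    out.append(v)
cv2.imwrite('pics/sw.png',np.hstack(out)[:600,:800] if 0 else cv2.resize(np.hstack(out),(800,444)))
```

```text
(no output)
```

View pics/sw.png

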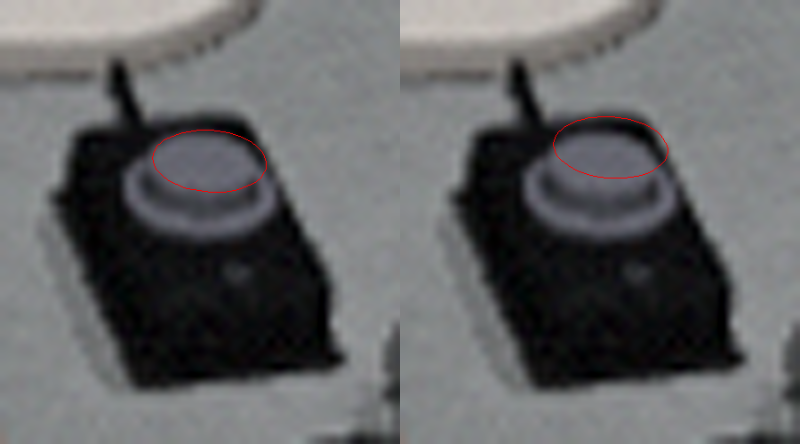

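Call:
step_arm --plan '[[[0,0,0],[0,0,-0.02],255],[[0,0,0],[0,0,-0.06],255],[[0,0,0],[0,0,-0.11],255],[[0,0,0],[0,0,-0.16],150],[[0,0,0.1],[0,0,-0.21],0],[[0,0,0.24],[0,-0.01,-0.25],0],[[0,0,0.4],[0,-0.03,-0.275],0],[[0,0,0.55],[0,-0.06,-0.28],0],[[0,0,0.7],[0.0,-0.1,-0.28],0],[[0,0,0.85],[0.0,-0.13,-0.28],0]]'

```text
time: 53.4
position: [0.5623, 0.1974, 0.3412]
tool_rot: [2.943, 1.098, 0.003]
ft_force: [-0.4, -0.5, 0.4]
grip_width: 0.718
```

```bash
python3 g.py 0.48 0.356 0.335 11.6
python3 - <<'E'
from h import *
C=cam('wrist'); snap('wrist','w20'); snap('top','t3')
E
```

```text
t 53.4 p [0.5623 0.1974 0.3412] phi 40.9 f [-0.4 -0.5  0.4] w 62.4
[0.48, 0.356, 0.335, 11.6] shift [ 0.0417 -0.1737  0.0061] turn [ 0.    -0.002  0.512]
```

View pics/w20.png

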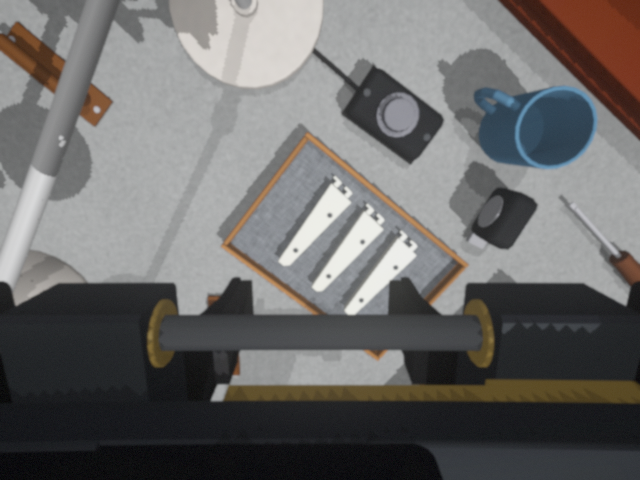

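Run:
```python
from h import *
C=cam('wrist')
P=unproj(C,[(100,15),(62,130),(24,230)],.25); print(P.round(3)); print(unproj(C,[(244,4)],.018))
d=P[0]-P[2]; print(np.degrees(np.arctan2(d[1],d[0])))
```

```text
[[0.584 0.38  0.25 ]
 [0.517 0.364 0.25 ]
 [0.448 0.35  0.25 ]]
[[0.66748424 0.40065231 0.018     ]]
12.596215439826427
```

```bash
python3 g.py 0.4826 0.3576 0.335 12.6
```

```text
t 53.5 p [0.5612 0.1981 0.3421] phi 41.2 f [ 0.5  0.6 -0.4] w 70.6
[0.4826, 0.3576, 0.335, 12.6] shift [ 0.0459 -0.1718  0.0068] turn [ 0.002 -0.002  0.499]
```

Call:
step_arm --plan '[[[0,0,0.1],[0.009,-0.034,0],0],[[0,0,0.2],[0.018,-0.068,0],0],[[0,0,0.3],[0.028,-0.105,0.003],0],[[0,0,0.4],[0.037,-0.14,0.006],0],[[0,0,0.47],[0.043,-0.162,0.007],0],[[0,0,0.499],[0.046,-0.172,0.007],0],[[0,0,0.499],[0.046,-0.172,0.007],0],[[0,0,0.499],[0.046,-0.172,0.007],0],[[0,0,0.499],[0.046,-0.172,0.007],0],[[0,0,0.499],[0.046,-0.172,0.007],0]]'

```text
time: 54.75
position: [0.4861, 0.3558, 0.3325]
tool_rot: [3.123, 0.342, 0.0]
ft_force: [0.3, 0.2, -0.5]
grip_width: 1.002
```

```bash
python3 g.py 0.4826 0.3576 0.247 12.6
python3 - <<'E'
from h import *
C=cam('wrist'); snap('wrist','w21')
print(unproj(C,[(320,60),(320,160),(320,250)],.25).round(4))
E
```

```text
t 54.75 p [0.4861 0.3558 0.3325] phi 12.5 f [ 0.3  0.2 -0.5] w 87.1
[0.4826, 0.3576, 0.247, 12.6] shift [-0.003  -0.0025  0.0855] turn [ 0.    -0.    -0.002]
[[0.5969 0.3808 0.25  ]
 [0.5443 0.3691 0.25  ]
 [0.49   0.3571 0.25  ]]
```

View pics/w21.png

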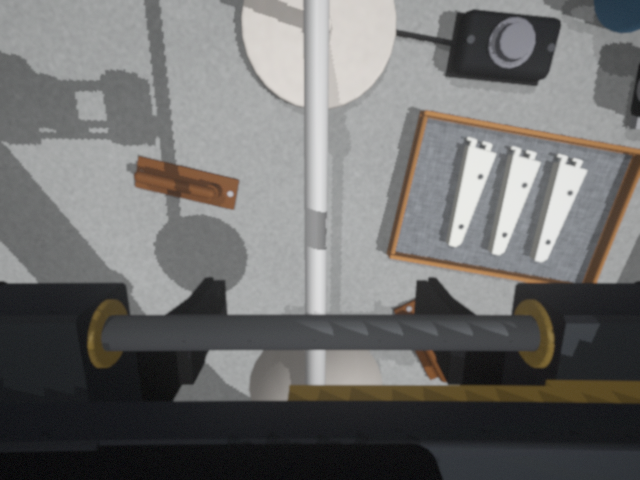

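The tube (x≈316) runs centrally between the open fingers. Descend and close loosely.

Call:
step_arm --plan '[[[0,0,0],[-0.003,-0.001,0.015],0],[[0,0,0],[-0.003,-0.001,0.035],0],[[0,0,0],[-0.003,-0.001,0.055],0],[[0,0,0],[-0.003,-0.001,0.075],0],[[0,0,0],[-0.003,-0.001,0.0855],0],[[0,0,0],[-0.003,-0.001,0.0855],100],[[0,0,0],[-0.003,-0.001,0.0855],190],[[0,0,0],[-0.003,-0.001,0.0855],190],[[0,0,0],[-0.003,-0.001,0.0855],190],[[0,0,0],[-0.003,-0.001,0.0855],190]]' --squeeze 10

```text
time: 56.05
position: [0.4826, 0.3568, 0.2473]
tool_rot: [-3.123, -0.343, -0.001]
ft_force: [-0.4, 0.6, -0.6]
grip_width: 0.516
```

Call:
step_arm --plan '[[[0,0,-0.0436],[0.0002,0.0083,0],190],[[0,0,-0.0873],[0.0007,0.0166,0],190],[[0,0,-0.1309],[0.0016,0.0248,0],190],[[0,0,-0.1745],[0.0029,0.033,0],190],[[0,0,-0.2182],[0.0045,0.0411,0],190],[[0,0,-0.2618],[0.0065,0.0492,0],190],[[0,0,-0.3054],[0.0088,0.0571,0],190],[[0,0,-0.3491],[0.0115,0.065,0],190],[[0,0,-0.3927],[0.0145,0.0727,0],190],[[0,0,-0.4363],[0.0178,0.0803,0],190]]'

```text
time: 57.3
position: [0.5157, 0.2833, 0.2471]
tool_rot: [-2.971, -1.015, 0.003]
ft_force: [-3.7, 1.7, 1.3]
grip_width: 0.258
```

```bash
python3 g.py
python3 - <<'E'
from h import *
snap('top','t4');snap('side','s4')
E
```

```text
t 57.3 p [0.5157 0.2833 0.2471] phi 37.7 f [-3.7  1.7  1.3] w 22.4
```

View pics/s4.png

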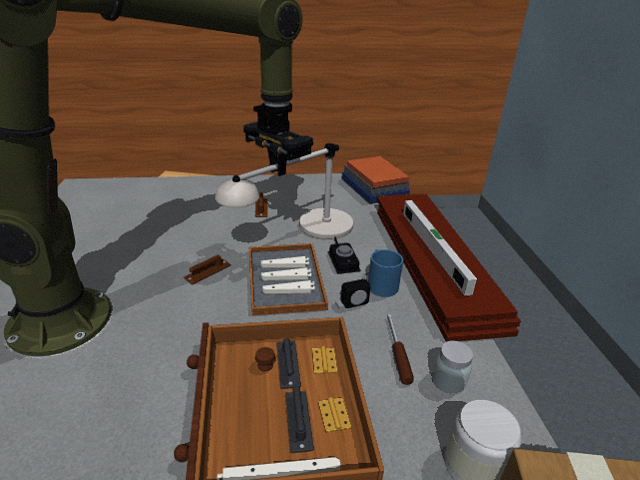

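Call:
step_arm --plan '[[[0,0,-0.0459],[0.0002,0.0087,0],190],[[0,0,-0.0918],[0.0008,0.0174,0],190],[[0,0,-0.1377],[0.0018,0.0261,0],190],[[0,0,-0.1836],[0.0032,0.0347,0],190],[[0,0,-0.2295],[0.005,0.0432,0],190],[[0,0,-0.2754],[0.0072,0.0517,0],190],[[0,0,-0.3213],[0.0097,0.06,0],190],[[0,0,-0.3672],[0.0127,0.0682,0],190],[[0,0,-0.4131],[0.016,0.0763,0],190],[[0,0,-0.459],[0.0197,0.0842,0],190]]'

```text
time: 58.65
position: [0.5831, 0.2275, 0.2468]
tool_rot: [-2.665, -1.662, 0.004]
ft_force: [-3.9, 0.2, 1.8]
grip_width: 0.252
```

```bash
python3 g.py
python3 - <<'E'
from h import *
C=cam('wrist'); snap('wrist','w22');snap('side','s5');snap('top','t5')
E
```

```text
t 58.65 p [0.5831 0.2275 0.2468] phi 63.9 f [-3.9  0.2  1.8] w 22.0
```

View pics/w22.png

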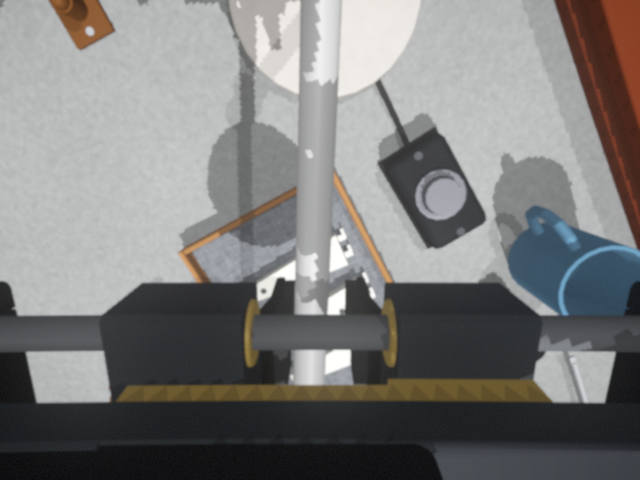

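View pics/t5.png

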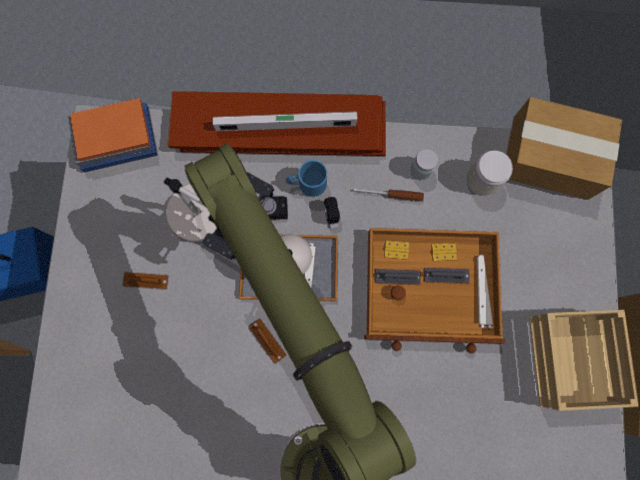

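Run:
```python
from h import *
C=cam('wrist')
P=unproj(C,[(320,60),(317,170),(313,250)],.25); print(P.round(4))
post=np.array([.668,.399]); 
for p in P: d=post-p[:2]; print(np.degrees(np.arctan2(d[1],d[0])))
d=P[0]-P[2]; a=np.arctan2(d[1],d[0]); print(np.degrees(a)); print('head',post-.32*np.array([np.cos(a),np.sin(a)]))
```

```text
[[0.6279 0.3152 0.25  ]
 [0.6103 0.2821 0.25  ]
 [0.595  0.2549 0.25  ]]
64.43651635047533
63.73565875364772
63.146534598619006
61.403821094068775
head [0.51483734 0.11803523]
```

Call:
step_arm --plan '[[[0,0,0.0],[0,-0.003,0],150],[[0,0,0],[0,-0.003,0],60],[[0,0,0],[0,-0.003,0],0],[[0,0,0],[0,-0.003,0],0],[[0,0,0],[0,-0.003,-0.02],0],[[0,0,0],[0,-0.003,-0.055],0],[[0,0,0],[0,-0.003,-0.09],0],[[0,0,0],[0,0.02,-0.11],0],[[0,0,0],[0,0.06,-0.12],0],[[0,0,0],[0,0.11,-0.12],0]]'

```text
time: 60.05
position: [0.6839, 0.1794, 0.371]
tool_rot: [2.665, 1.662, 0.008]
ft_force: [0.3, -0.5, 0.2]
grip_width: 0.998
```

```bash
python3 g.py 0.62 -0.1 0.36 60
```

```text
t 60.05 p [0.6839 0.1794 0.371 ] phi 63.9 f [ 0.3 -0.5  0.2] w 86.8
[0.62, -0.1, 0.36, 60.0] shift [-0.279   0.0655  0.0103] turn [ 0.003 -0.004  0.068]
```

Call:
step_arm --plan '[[[0,0,0],[-0.03,0.007,0],0],[[0,0,0],[-0.075,0.018,0],0],[[0,0,0],[-0.12,0.028,0],0],[[0,0,0],[-0.17,0.04,0],0],[[0,0,0],[-0.22,0.052,0],0],[[0,0,0],[-0.27,0.064,0],0],[[0,0,0],[-0.32,0.075,0],0],[[0,0,0],[-0.365,0.086,0],0],[[0,0,0],[-0.39,0.092,0],0],[[0,0,0],[-0.39,0.092,0],0]]'

```text
time: 61.3
position: [0.5929, -0.2147, 0.3681]
tool_rot: [2.67, 1.653, 0.0]
ft_force: [0.6, 0.5, 0.3]
grip_width: 0.999
```

```bash
python3 g.py
python3 - <<'E'
from h import *
a=snap('top','t6')[:,:,::-1]; snap('side','s6')
cv2.imwrite('pics/cr6.png',cv2.resize(a[160:310,160:350],None,fx=4,fy=4,interpolation=cv2.INTER_CUBIC))
E
```

```text
t 61.3 p [ 0.5929 -0.2147  0.3681] phi 63.5 f [0.6 0.5 0.3] w 86.9
```

View pics/t6.png

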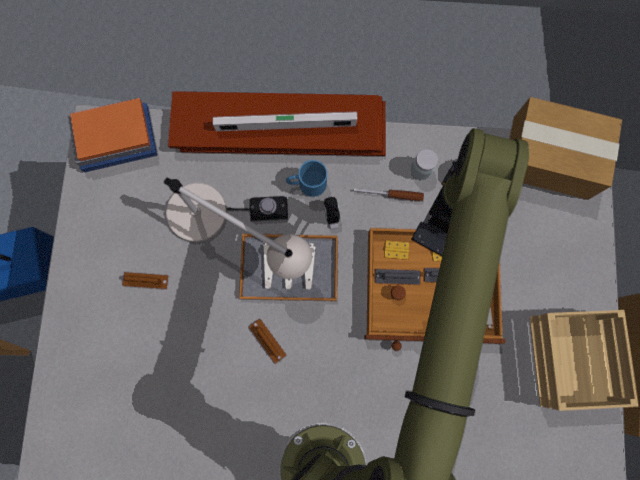

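View pics/cr6.png

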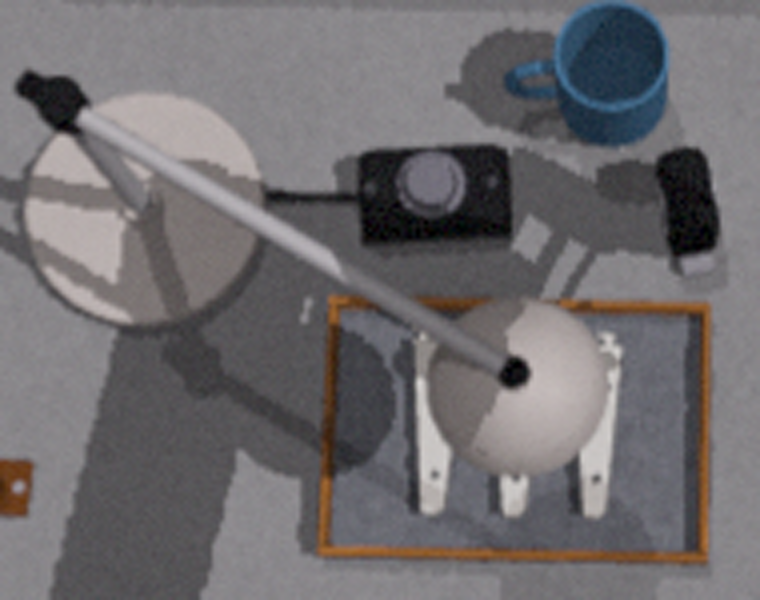

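View pics/s6.png

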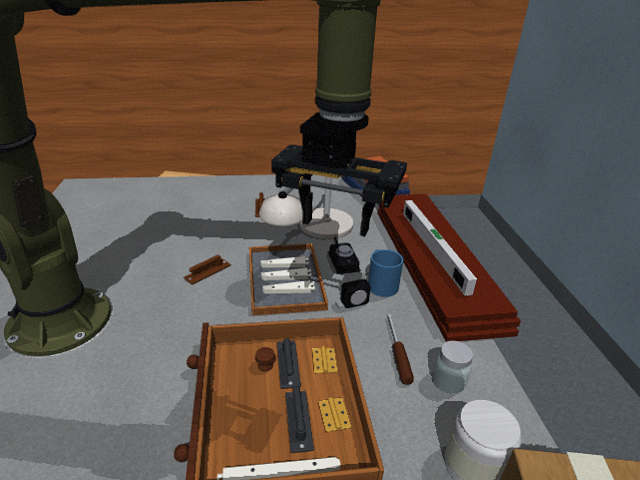

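Run:
```python
from h import *
C=cam('top'); f=lambda q:np.array(q)/4+np.array([160,160])-.4
print('knob',unproj(C,f([(514,373)]),.262).round(4),'dome',unproj(C,f([(517,387)]),.21).round(4))
T=unproj(C,f([(330,297),(710,304),(706,561),(318,556)]),.022); print(T.round(3),T.mean(0))
post=np.array([.668,.399]); d=post-np.array([.527,.124]); print(post-.32*d/np.linalg.norm(d))
```

```text
knob [[0.5169 0.1142 0.262 ]] dome [[0.5181 0.1149 0.21  ]]
[[ 0.608  0.261  0.022]
 [ 0.619 -0.005  0.022]
 [ 0.439 -0.011  0.022]
 [ 0.427  0.253  0.022]] [0.52323072 0.12437398 0.022     ]
[0.5219997  0.11424763]
```

Run:
```python
from h import *
a=snap('side')[:,:,::-1]
cv2.imwrite('pics/cr7.png',cv2.resize(a[235:475,190:390],None,fx=2.5,fy=2.5,interpolation=cv2.INTER_CUBIC))
```

```text
(no output)
```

View pics/cr7.png

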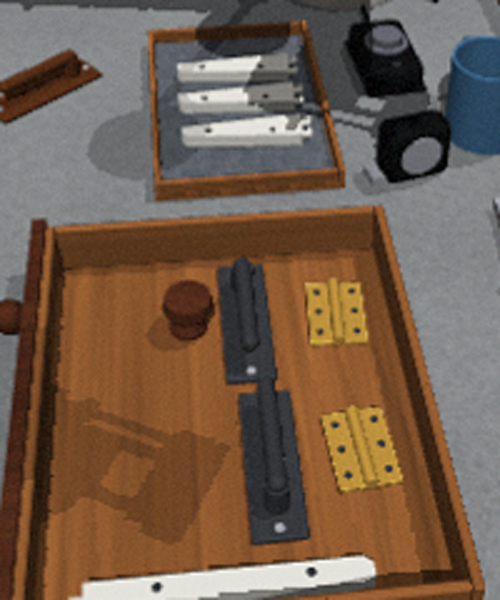

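```bash
python3 -c "
from bench import ctrl
print(ctrl.close_job())"
```

```text
the job is handed in; nothing more can be done
None
```

The job is done and handed in at about 61 s of robot time. There is no verdict to report.

- **Brackets:** Three short brackets were present. All three lie flat and parallel in the tray with their tips the same way, about 55 mm apart. The long bracket, hinges and knob stayed in the drawer.
- **Handles:** I moved both dark handles into the drawer first, to clear the tray. One was knocked about 5 cm aside after I had put it down. I pushed it back with the second handle and set the second down next to it. The last side view shows both flat in the drawer. The brown look-alikes were left alone.
- **Lamp head:** I swung it over the tray. The last top view puts it about 11 mm from the tray's middle, which is about as close as its circle allows.
- **Lamp switch:** I judged it already on and did not press it. A light touch first met resistance at about 46.5 mm, and the side picture matched the 45 mm height better than 50 mm. The touch read about 1.5 mm above the stated 45 mm, but still well short of the 50 mm for off. I did not touch it again after swinging the lamp.

The top camera read about 3 to 4 mm short in x compared with the wrist camera. I used the wrist camera for the bracket grasps.

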